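Put up the counter display of sample boards

TASK

Set up the button display on the shop counter: push the loose turning handle fully down onto the stand's square drive and turn it counter-clockwise to its stop so that the folded back rail stands up. Then lean every sample board lengthwise up the slope against the raised rail, side by side, buttons showing towards the customer's side, with its foot on the base plate against or just inside the lip on the far edge; take the handle off the drive again and lay it flat in the small grey tray, let go of everything and leave the other goods on the counter where they are.

Things in the scene. Friction and masses are not known exactly. Their poses are not given: they have to be found in the camera images.
- stand: display stand fixed to the counter; place and yaw vary. Origin on the counter under the middle of the base plate; x away from the robot, y left along the stand, z up. Plate 125 (x) x 430 (y), top 10 above the counter; lip along its far edge. Gearbox 70 x 64 x 40 high at its right end, centred at x 0, y -247. Room for 4 boards side by side: centres at y -157, -52, 52, 157
- lip (a point): middle of the foot of the aluminium lip's inner face, on the plate's top: 10 above the counter, at stand x = +54.5; axes as the stand. The lip runs along y, 8 thick, and rises 14 above the plate. A board leans with its foot on the plate just inside it and its underside on the raised rail, face up and away from the robot, about 42 deg from level; its origin is then near stand x = 0, z = 53
- rail: folding back rail: steel bar 12 dia, 410 long along stand y, on an arm at each end. Origin on the hinge line, 18 above the counter at stand x = -28; the bar lies at its own x = +50. Folded it lies flat towards the lip; geared to the drive (1.12 x its angle), at the drive's stop it stands straight up, bar centre 68 above the counter. A load leaning on it presses it against its stop
- drive (a joint): angle of the square drive on the gearbox, rad: 0 = rail folded, grows counter-clockwise seen from above, end stop at 1.4 = rail upright. Starts between 0 and 0.25; stays where it is left, turns with about 0.1 N m, and the handle has about 0.1 rad of play on it
- drive_seat (a point): middle of the drive's round shoulder (26 dia, 46 above the counter), on its vertical axis at stand x 0, y -247; x and y axes are square to the shaft's sides and turn with it. The square shaft, 14 x 14, rises 22 above the shoulder, then tapers to 9 x 9 over 6 more. A seated handle rests on the shoulder
- handle: loose turning handle: flat black bar 90 (its x) x 30 (its y) x 22 thick, 0.09 kg, with a square hole 15.5 x 15.5 right through its middle, sides along its x and y. Either face may be up and it fits in any of the four quarter turns. Origin: centre of its underside. Starts flat on the counter
- tray_in (a point): middle of the inner floor (4 above the counter) of the small open grey tray fixed to the counter at the left, where the handle is kept; tray 110 (its x) x 140 (its y) x 20 high, walls 4. Place varies
- handle_mid (a point): middle of the handle, 11 above its underside, on the axis of its square hole; 11 above drive_seat when seated
- board1: wooden button sample board: flat slab 130 (its x) x 50 (its y) x 12 thick (its z), 0.11 kg; small buttons, 2.5 high and not felt by the fingers, on its face (+z). Origin: centre of its underside. Starts face up, flat on the counter. Boards are interchangeable, either end may be uppermost; 3 or 4 of the four are present
- board2: wooden button sample board: flat slab 130 (its x) x 50 (its y) x 12 thick (its z), 0.11 kg; small buttons, 2.5 high and not felt by the fingers, on its face (+z). Origin: centre of its underside. Starts face up, flat on the counter. Boards are interchangeable, either end may be uppermost; 3 or 4 of the four are present
- board3: wooden button sample board: flat slab 130 (its x) x 50 (its y) x 12 thick (its z), 0.11 kg; small buttons, 2.5 high and not felt by the fingers, on its face (+z). Origin: centre of its underside. Starts face up, flat on the counter. Boards are interchangeable, either end may be uppermost; 3 or 4 of the four are present
- board4: wooden button sample board: flat slab 130 (its x) x 50 (its y) x 12 thick (its z), 0.11 kg; small buttons, 2.5 high and not felt by the fingers, on its face (+z). Origin: centre of its underside. Starts face up, flat on the counter. Boards are interchangeable, either end may be uppermost; 3 or 4 of the four are present
- tape: bystander, leave alone: closed tape measure, yellow flat disc 48 dia x 18 (mm); origin under its centre
- spool1: bystander, leave alone: thread spool 32 dia x 40, upright (mm); origin under its centre
- spool2: bystander, leave alone: thread spool 32 dia x 40, upright (mm); origin under its centre
- cone1: bystander, leave alone: yarn cone 72 dia at the foot, 107 tall (mm); origin under its centre
- cone2: bystander, leave alone: yarn cone 72 dia at the foot, 107 tall (mm); origin under its centre
- jar: bystander, leave alone: button jar with a steel cap, 66 dia x 75 (mm); origin under its centre
- pinbox: bystander, leave alone: pin box 90 x 60 x 28 (mm); origin under its centre

How it is judged (in metres and radians):
On the way, in this order (a step that is already met when the one before it is completed fails the run):
1. the handle is seated on the square drive, down on its shoulder (z of handle_mid in the frame of drive_seat between 0.007 and 0.016 m and horizontal distance between handle_mid and drive_seat below 0.006 m and (angle between the x axis of handle and the x axis of drive_seat, either way round below 0.3 rad or angle between the y axis of handle and the x axis of drive_seat, either way round below 0.3 rad)), for 0.2 s.
2. the handle, still on the drive, has been turned to the stop: the rail stands up (all of step 1 and value of joint drive above 1.3 rad), for 0.3 s.
At the end, for the whole second after the job is handed in: Drive within 0.12 rad of its stop (rail up); handle lying flat in the tray; every present board at rest, touching the rail, face up at 33 to 56 deg, square to the stand within 0.2 rad, its origin in the stand frame at x -20 to 18, y within 210, z 40 to 66 mm (x of handle_mid in the frame of tray_in between -0.05 and 0.05 m and y of handle_mid in the frame of tray_in between -0.06 and 0.06 m and z of handle_mid in the frame of tray_in between 0.006 and 0.018 m and linear speed of each of handle, board1, board2, board3, board4 below 0.02 m/s and value of joint drive above 1.28 rad and x of board1 in the frame of stand between -0.02 and 0.018 m and y of board1 in the frame of stand between -0.21 and 0.21 m and z of board1 in the frame of stand between 0.04 and 0.066 m and angle between board1's own z axis and vertical between 0.58 and 0.98 rad and angle between the y axis of each of board1, board2, board3, board4 and the y axis of stand, either way round below 0.2 rad and contact force between each of board1, board2, board3, board4 and rail above 0.1 N and x of board2 in the frame of stand between -0.02 and 0.018 m and y of board2 in the frame of stand between -0.21 and 0.21 m and z of board2 in the frame of stand between 0.04 and 0.066 m and angle between board2's own z axis and vertical between 0.58 and 0.98 rad and x of board3 in the frame of stand between -0.02 and 0.018 m and y of board3 in the frame of stand between -0.21 and 0.21 m and z of board3 in the frame of stand between 0.04 and 0.066 m and angle between board3's own z axis and vertical between 0.58 and 0.98 rad and x of board4 in the frame of stand between -0.02 and 0.018 m and y of board4 in the frame of stand between -0.21 and 0.21 m and z of board4 in the frame of stand between 0.04 and 0.066 m and angle between board4's own z axis and vertical between 0.58 and 0.98 rad).
It fails at once if a bystander is moved more than 40 mm (distance of any of tape, spool1, spool2, cone1, cone2, jar, pinbox from where it was at the start of the episode above 0.04 m).
Of board1, board2, board3, board4 only 3 to 4 are there at a start; the rules pass over those that are not, and their reading is None.
At some moment in a run one of handle, board1, board2, board3, board4 may be knocked a few centimetres aside while the robot is not near it.
Once in a run the grip may slacken for a moment while it holds something.
It also fails if it takes over 210 s, if anything falls off the work surface, if the arm or the gripper's body presses on something with over 40 N, if the wrist force passes 120 N, or if a joint passes its speed limit or range.

ROBOT

A 6-joint arm with a two-finger parallel gripper is mounted at the origin on the work surface. World frame = base frame: x ahead of the robot, y to its left, z up, the work surface at z = 0. Lengths are in m, angles in degrees, forces in N, time in s.
With the tool pointing down it reaches from about 0.3 to 0.75 m from the base axis. Payload 8.5 kg.
Tool frame: the origin (TCP) lies midway between the tips of the shut fingers; the grasp point (between the pads) lies 19 mm behind it; z points along the fingers, y is the line along which they close (so a half turn about z gives the same grasp; the last joint's range is limited). The gripper opens to 85 mm and grips with 20 to 120 N. Pads are 22 mm wide; open, the fingers measure 114 mm over their backs; the gripper's body (76 mm by 85 mm) begins 54 mm behind the grasp point. The pads swing forward as they close: fully open they stand 13 mm farther back than shut.
Start: joints at [-84.643, 21.807, 74.336, -0, 83.858, -12.336], TCP at [0.167, -0.524, 0.231] pointing down, gripper open.
Joint ranges: [-178.18, 178.18], [-50.72, 133.34], [12.68, 142.11], [-81.47, 261.47], [9.98, 163.14], [-165.26, 165.26]. Speed limits (degrees/s): [136.94, 136.94, 180, 180, 180, 180].

INTERFACE

Orientations are given as a 3x3 rotation matrix whose columns are the frame's x, y, z axes.
In Python, from rig import env gives the robot as it stands. The module is installed in compiled form; this text tells all that it offers.
- The arm moves only by the tool jog_arm, never from a script. Its argument "targets" is a list of rows, each a list of 6 numbers: the shift along the tool's x, y, z in cm, then the turn, a rotation vector about the tool's x, y, z in degrees. A call has 1 to 8 rows; each row is the pose to reach, as a shift and turn from the pose commanded when the call began, along the tool's axes at that moment; what a row does not reach only later rows make up. A row lasts 1/12 s, in which the tool goes at most 41.7 mm and 7.16 degrees, less where a joint would pass 70% of its speed; a pose out of reach is approached as far as the arm can. A call with a gripper value outside its range is refused whole. "hand" is the opening, from 0 (shut) to 1 (fully open), set as the call begins (left out, the last holds). The fingers move at their own pace and stop on an object; "newtons" is the grip in N (left out, the last holds). Time passes only in rows, so rows that repeat a pose let the fingers close. It gives the time, the measured TCP pose, the force, the opening and the grip force at its end, in the units of the state.
- env.observe(): the state, without advancing time (a new reading comes with each control period).
- env.get_image(name): name is "scene" or "side" or "wrist"; returns a dict with "frame" (480x640x3 uint8, red, green, blue), "depth" (480x640 float32, m along the optical axis (not along the pixel's ray), 0 where there is no reading), "fovy" (degrees; the focal length in pixels is half the picture's height over the tangent of half this angle, whatever the lens; pixels are square), "cx", "cy" (the principal point, pixels), "k1" (the pictures are not rectified: a ray, as slopes to the right and down, at radius r is drawn at 1 + k1 r^2 times it, then the intrinsics apply), "cam_to_world" (4x4, takes a point from camera to world coordinates). Camera axes: x right, y down, z forward; pixel columns grow to the right and rows downward; lengths in m; the calibration is good to about 2 mm. A picture is of the moment at which its call begins.
- env.close_job(): hands the job in; it is judged then, once.
Trained networks look in the newest picture that a camera, given by its name, has taken for a name from the list of things; names that differ only in an ending like _2 or _b are one class to them, and where a whole thing is asked for, a point or a joint stands for the part that bears it (a point fixed in the world has none). Each returns a list of dicts, best first, with "score" (0 to 1); they miss things now and then, are a little off and sometimes report something else, mostly with a low value. They report only what shows in the picture. A call takes as long as a camera call.
- env.regions_of(camera, target): "pixels" (480x640 bool, what is visible of it) and "point" ([row, column] in pixels, amid what is visible of it).
The state is a dict: "time_s": time; "q": joint angles; "qvel": joint speeds; "joint_efforts": joint torques, N m; "position": TCP position; "tool_rot": TCP orientation; "ft_force": force on the tool from outside, world axes, zero at the start; "wrist_torque": the same for the moment, N m; "grip_width": finger opening in m; "gripper_force": force on a finger pad.
Only numpy, scipy, OpenCV 4.12 (cv2) and the standard library are available. Lean on these libraries where they do the work, as an engineer would, in place of code of your own. Each camera call takes 0.05 s, during which the arm holds its last target. There are 200 camera calls.

## Working session

There is one attempt and no reset: what is moved stays moved. The work goes in short steps, Python scripts to look and compute and a tool call to move; the robot and the scene stay as the last step left them, time stands still between calls to the robot, and variables do not carry over. Pictures are saved under pics/ and viewed, at most 14 in all, crops included, and the job is handed in when it is done.

Besides the shell and the picture viewer there is one more tool, called after ">>>" as name(argument=value, ...), one argument or row to a line, values as JSON. jog_arm: Moves the arm, as the interface text tells. Its arguments: {"type":"object","properties":{"targets":{"type":"array","items":{"type":"array","items":{"type":"number"}}},"hand":{"type":"number"},"newtons":{"type":"number"}},"required":["targets"]}

```bash
ls; mkdir -p pics; cat > h.py <<'E'
import numpy as np, cv2
from rig import env
def cloud(im):
    d=im["depth"]; H,W=d.shape; f=H/2/np.tan(np.radians(im["fovy"])/2)
    v,u=np.mgrid[:H,:W].astype(float)
    K=np.array([[f,0,im["cx"]],[0,f,im["cy"]],[0,0,1.]])
    x=cv2.undistortPoints(np.stack([u.ravel(),v.ravel()],1)[:,None],K,np.array([im["k1"],0,0,0.])).reshape(H,W,2)
    P=np.concatenate([x*d[...,None],d[...,None]],2)
    T=np.array(im["cam_to_world"]); return P@T[:3,:3].T+T[:3,3]
def shot(cam,name=None):
    im=env.get_image(cam)
    if name: cv2.imwrite(f"pics/{name}.png",im["frame"][...,::-1])
    return im,cloud(im)
def rect(P):
    (c,(w,h),a)=cv2.minAreaRect((P[:,:2]*1000).astype(np.float32))
    if w<h: w,h,a=h,w,a+90
    return np.round(c,1),round(w,1),round(h,1),round((a+90)%180-90,1)
E
cat > a.py <<'E'
from h import *
for cam in ("scene","side"):
    im,C=shot(cam,cam+"0")
    T=np.array(im["cam_to_world"]);print(cam,im["fovy"],T[:3,3].round(3),T[:3,2].round(2))
    for n in "board1 handle stand rail drive tray_in tape spool1 cone1 jar pinbox".split():
        for r in env.regions_of(cam,n):
            m=r["pixels"]&(im["depth"]>0); P=C[m]
            if len(P)<20: continue
            zt=np.percentile(P[:,2],90); t=P[abs(P[:,2]-zt)<.006] if len(P) else P
            print(n,round(r["score"],2),np.round(r["point"]),len(P),"ztop",zt.round(3),rect(t))
o=env.observe();print(o["time_s"],o["position"],o["tool_rot"],o["grip_width"])
E
python3 a.py
```

```text
pics
scene 49.64977446729141 [ 0.991 -0.657  1.208] [-0.3   0.45 -0.84]
board1 0.98 [222. 296.] 746 ztop 0.015 (array([442.8,   3.3]), 130.8, 54.0, 68.0)
board1 0.82 [331. 217.] 1093 ztop 0.016 (array([ 488.9, -382.7]), 133.3, 51.6, -75.2)
board1 0.77 [147. 360.] 542 ztop 0.016 (array([442. , 348.5]), 135.9, 51.6, -77.3)
board1 0.68 [176. 330.] 626 ztop 0.015 (array([432.7, 194.2]), 130.2, 51.8, 89.3)
board1 0.27 [253. 348.] 6820 ztop 0.037 (array([626.2,  10.5]), 488.6, 72.5, -89.1)
handle 0.76 [267. 247.] 464 ztop 0.023 (array([ 429.5, -191.3]), 90.6, 32.5, 81.3)
handle 0.46 [248. 349.] 6728 ztop 0.037 (array([626.2,  10.5]), 488.6, 72.5, -89.1)
stand 0.95 [252. 347.] 6681 ztop 0.037 (array([626.3,   8.5]), 484.6, 72.5, -89.1)
rail 0.74 [245. 357.] 753 ztop 0.038 (array([625.3,  46.7]), 408.8, 27.3, -85.6)
drive 0.66 [298. 308.] 110 ztop 0.073 (array([ 629.2, -199.3]), 13.5, 13.0, -70.2)
tray_in 0.61 [164. 411.] 1407 ztop 0.018 (array([603.3, 380.5]), 150.3, 112.3, -89.3)
tray_in 0.18 [213. 432.] 734 ztop 0.096 (array([750. , 230.7]), 47.4, 43.9, 77.6)
tape 0.6 [149. 330.] 171 ztop
[... 1676 characters left out ...]
spool1 0.66 [202. 396.] 161 ztop 0.041 (array([ 375.1, -304.6]), 31.6, 28.1, 87.0)
spool1 0.58 [391. 232.] 392 ztop 0.042 (array([703.6, 345.3]), 32.7, 31.7, 51.4)
cone1 0.72 [167. 309.] 662 ztop 0.095 (array([ 636. , -442.3]), 42.3, 39.2, 4.9)
cone1 0.7 [340. 224.] 1320 ztop 0.096 (array([745., 235.]), 43.3, 41.9, 48.9)
jar 0.83 [276. 224.] 936 ztop 0.076 (array([790.8,  42.2]), 57.1, 55.5, -80.3)
pinbox 0.73 [225. 254.] 723 ztop 0.03 (array([ 771.4, -177.7]), 92.3, 64.0, -26.2)
1.2 [ 0.1671376  -0.5239739   0.23131292] [[ 9.52700062e-01  3.03912144e-01 -3.86888185e-06]
 [ 3.03912144e-01 -9.52700062e-01 -3.19815275e-06]
 [-4.65784144e-06  1.87108015e-06 -1.00000000e+00]] 0.08540628721160126
```

View pics/scene0.png

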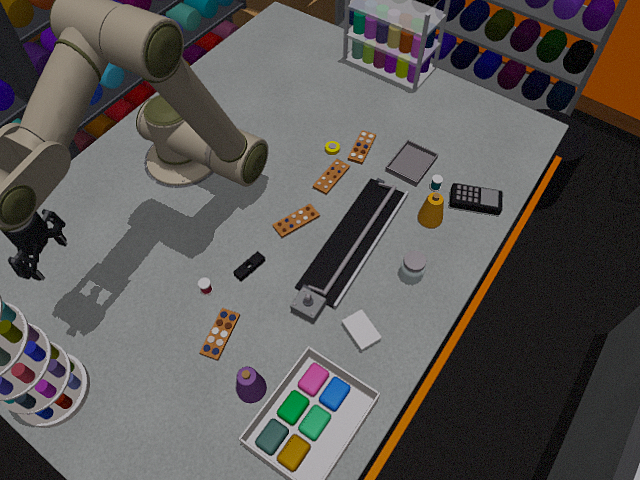

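```bash
cat > b.py <<'E'
from h import *
for cam in ("scene","side"):
    im,C=shot(cam); P=C[im["depth"]>0]
    near=P[(np.hypot(P[:,0]-.627,P[:,1]+.197)<.03)]
    t=near[(near[:,2]>.068)]; print(cam,"shaft top",len(t),t.mean(0).round(4),rect(t))
    t=near[(near[:,2]>.05)]; print("shaft",len(t),rect(t))
    s=P[(abs(P[:,0]-.62)<.1)&(abs(P[:,1])<.3)]
    g=s[(abs(s[:,2]-.040)<.004)&(s[:,1]<-.15)]; print("gearbox",rect(g))
    l=s[(abs(s[:,2]-.024)<.004)&(s[:,0]>.655)&(s[:,1]>-.15)]; print("lip",rect(l))
    p=s[(abs(s[:,2]-.010)<.003)&(s[:,1]>-.16)]; print("plate",rect(p))
    b=P[(abs(P[:,2])<.03)&(P[:,0]>.3)&(P[:,0]<.35)];print("counter z",np.median(b[:,2]))
E
python3 b.py
```

```text
scene shaft top 26 [ 0.6297 -0.2006  0.0724] (array([ 629. , -199.2]), 15.0, 10.8, -79.9)
shaft 49 (array([ 629.1, -199.5]), 14.7, 14.3, -74.3)
gearbox (array([ 628.8, -192.2]), 79.8, 70.8, -84.8)
lip (array([684.9,  55.4]), 408.7, 60.2, 89.9)
plate (array([615.5,  59.2]), 437.6, 189.5, -90.0)
counter z 0.00015693213908662962
side shaft top 20 [ 0.6246 -0.1956  0.0726] (array([ 623.9, -195.6]), 14.4, 12.2, -64.5)
shaft 55 (array([ 624.9, -195.5]), 14.8, 13.6, -70.3)
gearbox (array([ 643.7, -237.1]), 172.0, 84.0, -65.9)
lip (array([670.4,  55.6]), 405.3, 63.2, 84.8)
plate (array([625. ,  53.9]), 427.3, 190.2, -90.0)
counter z 6.195209572956717e-06
```

```bash
cat >> h.py <<'E'
from scipy.spatial.transform import Rotation as Ro
def down(yaw,tilt=0):
    "tool down with tool x at yaw deg; tilt deg turns about tool y (positive: tool z leans towards +tool x)"
    c,s=np.cos(np.radians(yaw)),np.sin(np.radians(yaw))
    return np.array([[c,s,0],[s,-c,0],[0,0,-1.]])@Ro.from_euler("y",tilt,degrees=True).as_matrix()
def plan(*wps,start=None):
    "each wp (pos,R): print row relative to previous wp"
    o=env.observe(); p,R=np.array(o["position"]),np.array(o["tool_rot"])
    for q,S in wps:
        q=np.array(q); rv=Ro.from_matrix(R.T@S).as_rotvec(degrees=True); d=R.T@(q-p)*100
        n=max(np.linalg.norm(d)/4.17,np.linalg.norm(rv)/7.16)
        print("row",(d.round(2)).tolist(),rv.round(2).tolist(),"n>=",round(n,1)); p,R=q,S
E
python3 -c "
from h import *
plan(((.4275,-.189,.20),down(81.3)))"
```

```text
row [34.99, -24.0, 3.13] [-0.0, 0.0, -63.61] n>= 10.2
```

>>> jog_arm(
  targets=[
    [35, -24, 3.1, 0, 0, -63.6],
    [35, -24, 3.1, 0, 0, -63.6],
    [35, -24, 3.1, 0, 0, -63.6],
    [35, -24, 3.1, 0, 0, -63.6],
    [35, -24, 3.1, 0, 0, -63.6],
    [35, -24, 3.1, 0, 0, -63.6],
    [35, -24, 3.1, 0, 0, -63.6],
    [35, -24, 3.1, 0, 0, -63.6],
  ],
  hand=1,
)

```text
time_s: 1.97
position: [0.3721, -0.2598, 0.2071]
tool_rot: [[0.253, 0.967, 0.0], [0.967, -0.253, -0.0], [-0.0, 0.001, -1.0]]
ft_force: [0.6, -0.6, 0.4]
grip_width: 0.0849
gripper_force: 0.0
```

```bash
python3 -c "
from h import *
plan(((.4275,-.189,.20),down(81.3)))"
```

```text
row [8.25, 3.57, 0.71] [0.03, 0.02, -5.98] n>= 2.2
```

>>> jog_arm(
  targets=[
    [8.2, 3.6, 0.7, 0, 0, -6],
    [8.2, 3.6, 0.7, 0, 0, -6],
    [8.2, 3.6, 0.7, 0, 0, -6],
    [8.2, 3.6, 0.7, 0, 0, -6],
    [8.2, 3.6, 0.7, 0, 0, -6],
  ],
)

```text
time_s: 2.38
position: [0.4271, -0.1919, 0.2001]
tool_rot: [[0.156, 0.988, -0.0], [0.988, -0.156, -0.0], [-0.0, -0.0, -1.0]]
ft_force: [-0.3, -0.3, -0.8]
grip_width: 0.0852
gripper_force: 0.0
```

```bash
cat > c.py <<'E'
from h import *
im,C=shot("wrist","wrist1"); o=env.observe(); print(o["position"],np.degrees(np.arctan2(o["tool_rot"][1][0],o["tool_rot"][0][0])))
T=np.array(im["cam_to_world"]);print(T[:3,3].round(3),T[:3,2].round(2),im["fovy"])
for n in ("handle",):
  for r in env.regions_of("wrist",n):
    m=r["pixels"]&(im["depth"]>0)&(C[...,2]>.016); P=C[m]
    if len(P)>20: print(n,round(r["score"],2),r["point"],len(P),np.median(P[:,2]).round(4),rect(P))
plan(((.4275,-.189,.20),down(81.3)))
E
python3 c.py
```

```text
[ 0.42682017 -0.19252762  0.20014578] 80.94494909635341
[ 0.438 -0.115  0.342] [-0.05 -0.3  -0.95] 59.80883384662993
handle 0.87 [195.5, 323.5] 3869 0.0211 (array([ 426.2, -191. ]), 90.4, 30.0, 82.0)
row [0.39, 0.02, 0.02] [0.0, 0.02, -0.41] n>= 0.1
```

View pics/wrist1.png

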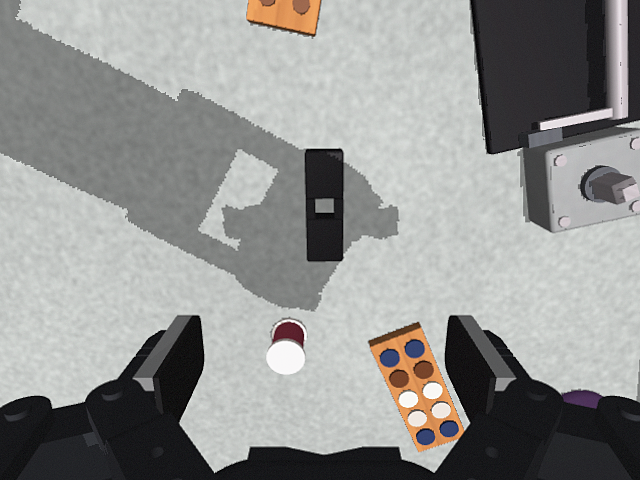

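```bash
python3 -c "
from h import *
plan(((.4268,-.190,.004),down(82)))"
```

```text
row [0.29, -0.03, 19.62] [0.0, 0.02, -1.11] n>= 4.7
```

>>> jog_arm(
  targets=[
    [0.3, 0, 10, 0, 0, -1.1],
    [0.3, 0, 10, 0, 0, -1.1],
    [0.3, 0, 14, 0, 0, -1.1],
    [0.3, 0, 17, 0, 0, -1.1],
    [0.3, 0, 19, 0, 0, -1.1],
    [0.3, 0, 19.6, 0, 0, -1.1],
    [0.3, 0, 19.6, 0, 0, -1.1],
    [0.3, 0, 19.6, 0, 0, -1.1],
  ],
  hand=0.7,
)

```text
time_s: 3.15
position: [0.428, -0.1899, 0.0051]
tool_rot: [[0.139, 0.99, 0.001], [0.99, -0.139, -0.001], [-0.001, 0.001, -1.0]]
ft_force: [0.1, 0.0, -0.1]
grip_width: 0.0598
gripper_force: 0.0
```

>>> jog_arm(
  targets=[
    [0, 0, 0, 0, 0, 0],
    [0, 0, 0, 0, 0, 0],
    [0, 0, 0, 0, 0, 0],
    [0, 0, 0, 0, 0, 0],
    [0, 0, 0, 0, 0, 0],
    [0, 0, 0, 0, 0, 0],
    [0, 0, 0, 0, 0, 0],
    [0, 0, 0, 0, 0, 0],
  ],
  hand=0,
  newtons=80,
)

```text
time_s: 3.82
position: [0.4283, -0.1892, 0.0057]
tool_rot: [[0.137, 0.991, 0.002], [0.991, -0.137, -0.002], [-0.002, 0.003, -1.0]]
ft_force: [-2.4, 0.0, 11.7]
grip_width: 0.028
gripper_force: 79.7
```

>>> jog_arm(
  targets=[
    [0, 0, -3, 0, 0, 0],
    [0, 0, -6, 0, 0, 0],
    [0, 0, -10, 0, 0, 0],
    [0, 0, -13, 0, 0, 0],
    [0, 0, -13, 0, 0, 0],
    [0, 0, -13, 0, 0, 0],
    [0, 0, -13, 0, 0, 0],
    [0, 0, -13, 0, 0, 0],
  ],
)

```text
time_s: 4.48
position: [0.4271, -0.1882, 0.133]
tool_rot: [[0.138, 0.99, -0.002], [0.99, -0.138, 0.001], [0.001, -0.002, -1.0]]
ft_force: [-1.3, -0.8, -1.5]
grip_width: 0.028
gripper_force: 79.5
```

```bash
cat > d.py <<'E'
from h import *
im,C=shot("wrist","wrist2"); o=env.observe(); p=np.array(o["position"]); print(p,np.degrees(np.arctan2(o["tool_rot"][1][0],o["tool_rot"][0][0])))
for r in env.regions_of("wrist","handle"):
    m=r["pixels"]&(im["depth"]>0); P=C[m]
    if len(P)>20: print("handle",round(r["score"],2),r["point"],len(P),np.median(P[:,2]).round(4),rect(P[abs(P[:,2]-np.median(P[:,2]))<.004]),P.mean(0)-p)
D=im["depth"]>0;P=C[D]
near=P[(np.hypot(P[:,0]-.627,P[:,1]+.1975)<.03)]
for z in (.05,.06,.068):
    t=near[near[:,2]>z]; 
    if len(t)>5: print("shaft",z,len(t),rect(t),t[:,2].max())
s=P[(abs(P[:,0]-.627)<.06)&(abs(P[:,1]+.2)<.06)]
print("gear",rect(s[abs(s[:,2]-.04)<.003]),len(s))
l=P[(abs(P[:,0]-.61)<.08)&(P[:,1]>-.165)&(abs(P[:,2]-.010)<.002)]; print("plate",len(l),rect(l) if len(l)>9 else 0)
E
python3 d.py
```

```text
[ 0.42716914 -0.1882879   0.13291508] 82.08939834438559
handle 0.9 [317.3, 325.7] 20233 0.1482 (array([ 425.9, -190.4]), 90.6, 30.6, 81.9) [-0.00048589  0.00389434  0.01360863]
gear (array([ 599.7, -201.3]), 64.0, 19.7, -86.2) 17679
plate 15330 (array([ 589.9, -117.8]), 98.5, 67.1, -86.2)
```

```bash
python3 -c "
from h import *
plan(((.64,-.271,.135),down(100)))"
```

```text
row [-5.25, 22.21, -0.26] [-0.11, -0.09, -17.91] n>= 5.5
```

>>> jog_arm(
  targets=[
    [-5.2, 22.2, -0.2, 0, 0, -17.9],
    [-5.2, 22.2, -0.2, 0, 0, -17.9],
    [-5.2, 22.2, -0.2, 0, 0, -17.9],
    [-5.2, 22.2, -0.2, 0, 0, -17.9],
    [-5.2, 22.2, -0.2, 0, 0, -17.9],
    [-5.2, 22.2, -0.2, 0, 0, -17.9],
    [-5.2, 22.2, -0.2, 0, 0, -17.9],
    [-5.2, 22.2, -0.2, 0, 0, -17.9],
  ],
)

```text
time_s: 5.25
position: [0.6404, -0.2706, 0.1338]
tool_rot: [[-0.174, 0.985, -0.003], [0.985, 0.174, 0.002], [0.002, -0.002, -1.0]]
ft_force: [-0.3, 0.4, -1.4]
grip_width: 0.0284
gripper_force: 79.5
```

>>> jog_arm(
  targets=[
    [0, 0, 0, 0, 0, 0],
    [0, 0, 0, 0, 0, 0],
    [0, 0, 0, 0, 0, 0],
    [0, 0, 0, 0, 0, 0],
  ],
)

```text
time_s: 5.58
position: [0.64, -0.2706, 0.1365]
tool_rot: [[-0.173, 0.985, 0.0], [0.985, 0.173, -0.0], [-0.0, 0.0, -1.0]]
ft_force: [-0.9, 0.0, -0.6]
grip_width: 0.0279
gripper_force: 79.5
```

```bash
python3 d.py
```

```text
[ 0.64006582 -0.27062654  0.13647   ] 99.98176014629844
handle 0.76 [318.9, 323.8] 20241 0.1517 (array([ 639. , -272.2]), 89.6, 30.8, -80.3) [-0.00180992  0.00424052  0.013505  ]
shaft 0.05 891 (array([ 626.1, -199.3]), 14.4, 14.0, 17.4) 0.07509156832264768
shaft 0.06 891 (array([ 626.1, -199.3]), 14.4, 14.0, 17.4) 0.07509156832264768
shaft 0.068 801 (array([ 626.1, -199.1]), 14.2, 13.7, 17.3) 0.07509156832264768
gear (array([ 625. , -186.3]), 89.4, 70.1, -85.8) 72001
plate 7167 (array([ 620.7, -155.2]), 120.0, 36.8, 9.7)
```

View pics/wrist2.png

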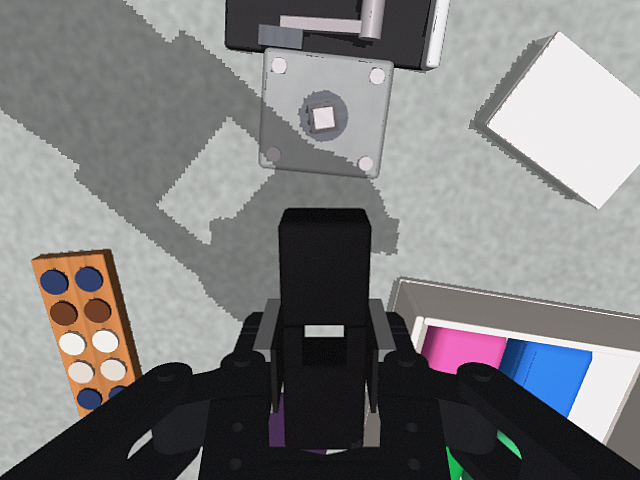

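```bash
python3 -c "
from h import *
plan(((.6271,-.1976,.100),down(107.5)),((.6271,-.1976,.055),down(107.5)))"
```

```text
row [7.42, -0.02, 3.64] [0.01, 0.01, -7.52] n>= 2.0
row [0.0, 0.0, 4.5] [0.0, 0.0, 0.0] n>= 1.1
```

>>> jog_arm(
  targets=[
    [7.4, 0, 0, 0, 0, -7.5],
    [7.4, 0, 0, 0, 0, -7.5],
    [7.4, 0, 3.6, 0, 0, -7.5],
    [7.4, 0, 3.6, 0, 0, -7.5],
    [7.4, 0, 3.6, 0, 0, -7.5],
    [7.4, 0, 3.6, 0, 0, -7.5],
    [7.4, 0, 3.6, 0, 0, -7.5],
    [7.4, 0, 3.6, 0, 0, -7.5],
  ],
)

```text
time_s: 6.35
position: [0.628, -0.1989, 0.1012]
tool_rot: [[-0.299, 0.954, 0.002], [0.954, 0.299, -0.001], [-0.002, 0.001, -1.0]]
ft_force: [-0.1, 0.4, 0.3]
grip_width: 0.0284
gripper_force: 79.5
```

>>> jog_arm(
  targets=[
    [0, 0, 1, 0, 0, 0],
    [0, 0, 1.5, 0, 0, 0],
    [0, 0, 2, 0, 0, 0],
    [0, 0, 2.3, 0, 0, 0],
    [0, 0, 2.6, 0, 0, 0],
    [0, 0, 2.6, 0, 0, 0],
    [0, 0, 2.6, 0, 0, 0],
    [0, 0, 2.6, 0, 0, 0],
  ],
)

```text
time_s: 7.02
position: [0.6277, -0.1979, 0.0743]
tool_rot: [[-0.301, 0.954, 0.0], [0.954, 0.301, -0.0], [-0.0, 0.0, -1.0]]
ft_force: [0.4, 0.4, -0.7]
grip_width: 0.0283
gripper_force: 82.3
```

>>> jog_arm(
  targets=[
    [0, 0, 0.4, 0, 0, 0],
    [0, 0, 0.8, 0, 0, 0],
    [0, 0, 1.2, 0, 0, 0],
    [0, 0, 1.6, 0, 0, 0],
    [0, 0, 2.0, 0, 0, 0],
    [0, 0, 2.2, 0, 0, 0],
    [0, 0, 2.2, 0, 0, 0],
    [0, 0, 2.2, 0, 0, 0],
  ],
)

```text
time_s: 7.68
position: [0.6275, -0.1978, 0.0519]
tool_rot: [[-0.301, 0.954, -0.0], [0.954, 0.301, 0.0], [0.0, -0.0, -1.0]]
ft_force: [-1.0, 0.7, 0.0]
grip_width: 0.0279
gripper_force: 82.7
```

>>> jog_arm(
  targets=[
    [0, 0, 0.15, 0, 0, 0],
    [0, 0, 0.2, 0, 0, 0],
    [0, 0, 0.2, 0, 0, 0],
    [0, 0, 0.2, 0, 0, 0],
  ],
)

```text
time_s: 8.02
position: [0.6276, -0.1979, 0.0517]
tool_rot: [[-0.301, 0.954, 0.001], [0.954, 0.301, -0.001], [-0.001, 0.001, -1.0]]
ft_force: [-6.6, 2.3, 12.3]
grip_width: 0.0278
gripper_force: 84.3
```

>>> jog_arm(
  targets=[
    [0, 0, 0, 0, 0, -5],
    [0, 0, 0, 0, 0, -10],
    [0, 0, 0, 0, 0, -15],
    [0, 0, 0, 0, 0, -20],
    [0, 0, 0, 0, 0, -25],
    [0, 0, 0, 0, 0, -30],
    [0, 0, 0, 0, 0, -35],
    [0, 0, 0, 0, 0, -40],
  ],
)

```text
time_s: 8.68
position: [0.6266, -0.198, 0.0517]
tool_rot: [[-0.845, 0.534, -0.002], [0.534, 0.845, -0.0], [0.001, -0.001, -1.0]]
ft_force: [-12.7, 1.7, 14.9]
grip_width: 0.0282
gripper_force: 84.5
```

>>> jog_arm(
  targets=[
    [0, 0, 0, 0, 0, -5],
    [0, 0, 0, 0, 0, -10],
    [0, 0, 0, 0, 0, -15],
    [0, 0, 0, 0, 0, -20],
    [0, 0, 0, 0, 0, -24],
    [0, 0, 0, 0, 0, -28],
    [0, 0, 0, 0, 0, -28],
    [0, 0, 0, 0, 0, -28],
  ],
)

```text
time_s: 9.35
position: [0.6261, -0.1985, 0.0517]
tool_rot: [[-0.997, 0.078, -0.003], [0.078, 0.997, -0.001], [0.003, -0.001, -1.0]]
ft_force: [-14.7, -0.5, 15.2]
grip_width: 0.0278
gripper_force: 84.5
```

```bash
cat > e.py <<'E'
from h import *
o=env.observe(); print(o["time_s"],np.array(o["position"]).round(4),np.degrees(np.arctan2(o["tool_rot"][1][0],o["tool_rot"][0][0])).round(2),"F",np.round(o["ft_force"],1),"M",np.round(o["wrist_torque"],2),"q",np.round(o["q"],1),o["grip_width"])
E
python3 e.py
```

```text
9.35 [ 0.6261 -0.1985  0.0517] 175.5 F [-14.7  -0.5  15.2] M [-0.03  2.31  0.02] q [-2.780e+01  4.160e+01  6.950e+01 -1.000e-01  6.900e+01 -1.133e+02] 0.027832025187480115
```

>>> jog_arm(
  targets=[
    [0, 0, 0, 0, 0, -3],
    [0, 0, 0, 0, 0, -5],
    [0, 0, 0, 0, 0, -7],
    [0, 0, 0, 0, 0, -7],
    [0, 0, 0, 0, 0, -7],
    [0, 0, 0, 0, 0, -7],
    [0, 0, 0, 0, 0, -7],
    [0, 0, 0, 0, 0, -7],
  ],
)

```text
time_s: 10.02
position: [0.6256, -0.1991, 0.0517]
tool_rot: [[-0.999, -0.043, -0.004], [-0.043, 0.999, -0.002], [0.004, -0.002, -1.0]]
ft_force: [-16.3, -2.6, 15.9]
grip_width: 0.028
gripper_force: 84.6
```

```bash
python3 e.py; cat > f.py <<'E'
from h import *
im,C=shot("side"); P=C[im["depth"]>0]
for y in (-.1,.1):
    s=P[(abs(P[:,1]-y)<.03)&(abs(P[:,0]-.6)<.07)&(P[:,2]>.03)]
    print(y,len(s),s.mean(0).round(4) if len(s) else 0, s[:,2].max() if len(s) else 0)
E
python3 f.py
```

```text
10.0167 [ 0.6256 -0.1991  0.0517] -177.55 F [-16.3  -2.6  15.9] M [-0.46  2.76 -0.15] q [ -27.9   41.6   69.5   -0.2   69.  -120.3] 0.028005593405797547
-0.1 1859 [ 0.579  -0.1088  0.3353] 0.41810835815831815
0.1 103 [0.5751 0.1003 0.0729] 0.0776765477293937
```

>>> jog_arm(
  targets=[
    [0, 0, 0, 0, 0, -2],
    [0, 0, 0, 0, 0, -4],
    [0, 0, 0, 0, 0, -4],
    [0, 0, 0, 0, 0, -4],
    [0, 0, 0, 0, 0, -4],
    [0, 0, 0, 0, 0, -4],
  ],
)

```text
time_s: 10.57
position: [0.6255, -0.1993, 0.0517]
tool_rot: [[-0.994, -0.111, -0.004], [-0.111, 0.994, -0.002], [0.004, -0.001, -1.0]]
ft_force: [-17.0, -4.7, 16.2]
grip_width: 0.0282
gripper_force: 84.7
```

```bash
python3 e.py; python3 f.py
```

```text
10.5667 [ 0.6255 -0.1993  0.0517] -173.61 F [-17.   -4.7  16.2] M [-0.66  2.86 -0.57] q [ -27.9   41.6   69.5   -0.2   69.  -124.2] 0.028180336558460587
-0.1 1860 [ 0.579  -0.1089  0.3349] 0.4178663995216247
0.1 102 [0.5751 0.1002 0.073 ] 0.07771730535760968
```

>>> jog_arm(
  targets=[
    [0, 0, 0, 0, 0, 3.5],
    [0, 0, -0.3, 0, 0, 3.5],
    [0, 0, -1, 0, 0, 3.5],
    [0, 0, -2, 0, 0, 3.5],
    [0, 0, -4, 0, 0, 3.5],
    [0, 0, -7, 0, 0, 3.5],
    [0, 0, -10, 0, 0, 3.5],
    [0, 0, -10, 0, 0, 3.5],
  ],
)

```text
time_s: 11.28
position: [0.6299, -0.199, 0.1564]
tool_rot: [[-0.999, -0.052, 0.01], [-0.052, 0.999, -0.005], [-0.01, -0.006, -1.0]]
ft_force: [0.3, -0.3, -0.3]
grip_width: 0.028
gripper_force: 82.6
```

>>> jog_arm(
  targets=[
    [0, 0, 0, 0, 0, 0],
    [0, 0, 0, 0, 0, 0],
    [0, 0, 0, 0, 0, 0],
    [0, 0, 0, 0, 0, 0],
  ],
)

```text
time_s: 11.62
position: [0.6272, -0.1977, 0.1486]
tool_rot: [[-0.999, -0.052, -0.002], [-0.052, 0.999, 0.001], [0.002, 0.001, -1.0]]
ft_force: [0.7, 0.3, -1.0]
grip_width: 0.0281
gripper_force: 82.6
```

```bash
python3 e.py; python3 f.py; python3 -c "
from h import *
plan(((.602,.382,.15),down(90)))"
```

```text
11.6167 [ 0.6272 -0.1977  0.1486] -177.01 F [ 0.7  0.3 -1. ] M [ 0.02 -0.02  0.04] q [ -27.8   36.2   62.8    0.    81.  -120.8] 0.028137530518232347
-0.1 2106 [ 0.5815 -0.1082  0.4123] 0.4733823679144306
0.1 101 [0.575  0.1012 0.073 ] 0.07829912419279739
row [-0.49, 58.03, -0.06] [-0.03, -0.12, 92.99] n>= 13.9
```

>>> jog_arm(
  targets=[
    [-0.5, 58, 0, 0, 0, 93],
    [-0.5, 58, 0, 0, 0, 93],
    [-0.5, 58, 0, 0, 0, 93],
    [-0.5, 58, 0, 0, 0, 93],
    [-0.5, 58, 0, 0, 0, 93],
    [-0.5, 58, 0, 0, 0, 93],
    [-0.5, 58, 0, 0, 0, 93],
    [-0.5, 58, 0, 0, 0, 93],
  ],
)

```text
time_s: 12.33
position: [0.6133, 0.1265, 0.1495]
tool_rot: [[-0.604, 0.797, -0.001], [0.797, 0.604, -0.0], [0.001, -0.001, -1.0]]
ft_force: [1.6, 0.7, -1.2]
grip_width: 0.0281
gripper_force: 82.5
```

>>> jog_arm(
  targets=[
    [0, 0, 0, 0, 0, 0],
    [0, 0, 0, 0, 0, 0],
  ],
)

```text
time_s: 12.5
position: [0.6133, 0.1267, 0.1495]
tool_rot: [[-0.612, 0.791, -0.001], [0.791, 0.612, -0.0], [0.0, -0.001, -1.0]]
ft_force: [0.9, -0.8, -1.2]
grip_width: 0.028
gripper_force: 82.5
```

```bash
python3 e.py;python3 -c "
from h import *
plan(((.602,.382,.15),down(90)))"
```

```text
12.5 [0.6133 0.1267 0.1495] 127.72 F [ 0.9 -0.8 -1.2] M [0.   0.07 0.02] q [  0.9  33.1  68.8  -0.   78.2 -36.9] 0.027980367597940817
row [20.89, 14.72, -0.05] [-0.05, -0.01, 37.72] n>= 6.1
```

>>> jog_arm(
  targets=[
    [20.9, 14.7, 0, 0, 0, 37.7],
    [20.9, 14.7, 0, 0, 0, 37.7],
    [20.9, 14.7, 0, 0, 0, 37.7],
    [20.9, 14.7, 0, 0, 0, 37.7],
    [20.9, 14.7, 0, 0, 0, 37.7],
    [20.9, 14.7, 0, 0, 0, 37.7],
    [20.9, 14.7, 0, 0, 0, 37.7],
    [20.9, 14.7, 0, 0, 0, 37.7],
  ],
)

```text
time_s: 13.17
position: [0.6027, 0.3821, 0.1489]
tool_rot: [[-0.001, 1.0, -0.001], [1.0, 0.001, -0.0], [-0.0, -0.001, -1.0]]
ft_force: [0.7, -1.2, -1.0]
grip_width: 0.0278
gripper_force: 82.5
```

>>> jog_arm(
  targets=[
    [0, 0, 4, 0, 0, 0],
    [0, 0, 8, 0, 0, 0],
    [0, 0, 11, 0, 0, 0],
    [0, 0, 12.5, 0, 0, 0],
    [0, 0, 13.2, 0, 0, 0],
    [0, 0, 13.8, 0, 0, 0],
    [0, 0, 13.8, 0, 0, 0],
    [0, 0, 13.8, 0, 0, 0],
  ],
)

```text
time_s: 13.83
position: [0.6041, 0.3795, 0.0133]
tool_rot: [[0.004, 1.0, 0.002], [1.0, -0.004, 0.001], [0.001, 0.002, -1.0]]
ft_force: [-0.6, -0.9, -1.0]
grip_width: 0.0282
gripper_force: 82.5
```

>>> jog_arm(
  targets=[
    [0, 0, 0, 0, 0, 0],
    [0, 0, 0, 0, 0, 0],
    [0, 0, 0, 0, 0, 0],
    [0, 0, 0, 0, 0, 0],
  ],
  hand=0.6,
)

```text
time_s: 14.17
position: [0.6033, 0.3801, 0.0127]
tool_rot: [[0.003, 1.0, 0.001], [1.0, -0.003, 0.0], [0.0, 0.001, -1.0]]
ft_force: [0.2, 0.2, -0.1]
grip_width: 0.0509
gripper_force: 0.0
```

>>> jog_arm(
  targets=[
    [0, 0, -3, 0, 0, 0],
    [0, 0, -7, 0, 0, 0],
    [0, 0, -11, 0, 0, 0],
    [0, 0, -15, 0, 0, 0],
    [0, 0, -18, 0, 0, 0],
    [0, 0, -18, 0, 0, 0],
    [0, 0, -18, 0, 0, 0],
    [0, 0, -18, 0, 0, 0],
  ],
)

```text
time_s: 14.83
position: [0.6028, 0.3798, 0.1911]
tool_rot: [[0.003, 1.0, -0.001], [1.0, -0.003, -0.001], [-0.001, -0.001, -1.0]]
ft_force: [0.2, 0.6, -0.3]
grip_width: 0.051
gripper_force: 0.0
```

```bash
python3 e.py; cat > g.py <<'E'
from h import *
import sys
names=sys.argv[2:]
for cam in sys.argv[1].split(","):
    im,C=shot(cam,"last_"+cam)
    for n in names:
        for r in env.regions_of(cam,n):
            m=r["pixels"]&(im["depth"]>0); P=C[m]
            if len(P)<20 or r["score"]<.3: continue
            zt=np.median(P[:,2]); t=P[abs(P[:,2]-zt)<.006]
            if len(t)>9: print(cam,n,round(r["score"],2),np.round(r["point"]),len(P),"z",zt.round(4),rect(t))
E
python3 g.py wrist,side,scene handle board1
```

```text
14.8333 [0.6028 0.3798 0.1911] 89.81 F [ 0.2  0.6 -0.3] M [ 0.03  0.05 -0.05] q [22.7 40.5 47.4 -0.  92.2 22.9] 0.05101366339871957
wrist handle 0.96 [204. 325.] 4554 z 0.025 (array([603.3, 377.9]), 90.1, 30.0, 89.0)
wrist board1 0.78 [235. 122.] 10502 z 0.0116 (array([438.9, 351.4]), 130.6, 51.5, -77.9)
wrist board1 0.63 [355. 135.] 2362 z 0.0113 (array([428.6, 196.3]), 130.8, 51.0, -89.3)
side handle 0.79 [418. 285.] 770 z 0.0252 (array([602.3, 380. ]), 91.5, 30.0, 88.8)
side board1 0.96 [282. 373.] 935 z 0.0121 (array([436.9,   5.8]), 135.7, 50.8, 69.4)
side board1 0.83 [347. 376.] 1235 z 0.0122 (array([426.8, 197.4]), 134.2, 49.7, -88.9)
side board1 0.79 [413. 370.] 1736 z 0.0122 (array([438. , 353.1]), 131.7, 50.7, -77.7)
side board1 0.44 [179. 354.] 61 z 0.0129 (array([ 504. , -430.7]), 43.6, 31.9, 22.7)
scene handle 0.72 [164. 411.] 298 z 0.0241 (array([605.2, 376.5]), 95.4, 32.1, 88.8)
scene board1 0.93 [176. 331.] 609 z 0.0116 (array([431.4, 196.8]), 136.0, 54.9, -89.8)
scene board1 0.87 [221. 296.] 764 z 0.0117 (array([441.8,   4. ]), 131.7, 55.6, 68.5)
scene board1 0.63 [332. 219.] 1043 z 0.0126 (array([ 487.9, -382.1]), 134.1, 53.2, -75.0)
scene board1 0.62 [148. 360.] 563 z 0.0124 (array([441.1, 350.5]), 135.8, 51.1, -77.7)
```

```bash
python3 - <<'E'
import numpy as np
D=[(21.807,74.336,.1671,-.524,.2313,-84.643),(41.6,69.5,.6255,-.1993,.0517,-27.9),(36.2,62.8,.6272,-.1977,.1486,-27.8),(33.1,68.8,.6133,.1267,.1495,.9),(40.5,47.4,.6028,.3798,.1911,22.7)]
A=[];b=[]
for j2,j3,x,y,z,j1 in D:
    r=np.hypot(x,y); R=r*np.cos(np.arctan2(y,x)-np.radians(j1)); print(r*np.sin(np.arctan2(y,x)-np.radians(j1)))
    s,c=np.sin(np.radians([j2,j2+j3])),np.cos(np.radians([j2,j2+j3]))
    A+=[[1,0,s[0],s[1]],[0,1,c[0],c[1]]]; b+=[R,z]
x,res,_,_=np.linalg.lstsq(np.array(A),b,rcond=None); print("a,h-Lt,L2,L3",x,res)
a,hl,L2,L3=x
for Lt in (.2,.25,.3,.35):
    for t in (-25,-20,0):
        # place TCP at R=.63,z=.06
        for (X,Y) in ((.60,.205),(.621,-.108)):
            R=np.sqrt(X*X+Y*Y-.117**2)
            w=(R-a-Lt*np.sin(np.radians(t)), .06+Lt*np.cos(np.radians(t))-(hl+Lt))
            print(Lt,t,round(np.hypot(*w),3),"max",round(L2+L3,3))
E
```

```text
0.11744892925680858
0.11655560874331199
0.11763604202115767
0.11705107162808678
0.11775580406238313
a,h-Lt,L2,L3 [-0.00492732 -0.20901872  0.5137116   0.35224333] [0.00088826]
0.2 -25 0.755 max 0.866
0.2 -25 0.752 max 0.866
0.2 -20 0.742 max 0.866
0.2 -20 0.739 max 0.866
0.2 0 0.683 max 0.866
0.2 0 0.68 max 0.866
0.25 -25 0.774 max 0.866
0.25 -25 0.77 max 0.866
0.25 -20 0.757 max 0.866
0.25 -20 0.754 max 0.866
0.25 0 0.683 max 0.866
0.25 0 0.68 max 0.866
0.3 -25 0.792 max 0.866
0.3 -25 0.789 max 0.866
0.3 -20 0.773 max 0.866
0.3 -20 0.769 max 0.866
0.3 0 0.683 max 0.866
0.3 0 0.68 max 0.866
0.35 -25 0.811 max 0.866
0.35 -25 0.808 max 0.866
0.35 -20 0.788 max 0.866
0.35 -20 0.784 max 0.866
0.35 0 0.683 max 0.866
0.35 0 0.68 max 0.866
```

```bash
cat >> h.py <<'E'
SY=3.9; SO=np.array([.6102,.0487,0])
def pick(xy,yaw,tilt=18,z=.006,back=.10):
    S=down(yaw,tilt); t=np.array([*xy,z]); t[:2]-=0.0*S[:2,2]
    plan((t-back*S[:,2],S),(t,S))
E
python3 -c "
from h import *
pick((.4395,.3515),102.2)"
```

```text
row [-5.91, -15.68, 9.07] [1.92, 17.94, -12.29] n>= 4.6
row [0.0, 0.0, 10.0] [0.0, 0.0, 0.0] n>= 2.4
```

>>> jog_arm(
  targets=[
    [-5.9, -15.7, 9, 1.9, 17.9, -12.3],
    [-5.9, -15.7, 9, 1.9, 17.9, -12.3],
    [-5.9, -15.7, 9, 1.9, 17.9, -12.3],
    [-5.9, -15.7, 9, 1.9, 17.9, -12.3],
    [-5.9, -15.7, 9, 1.9, 17.9, -12.3],
    [-5.9, -15.7, 9, 1.9, 17.9, -12.3],
    [-5.9, -15.7, 9, 1.9, 17.9, -12.3],
    [-5.9, -15.7, 9, 1.9, 17.9, -12.3],
  ],
  hand=0.85,
)

```text
time_s: 15.95
position: [0.4475, 0.3219, 0.1029]
tool_rot: [[-0.202, 0.977, -0.062], [0.93, 0.211, 0.302], [0.309, 0.004, -0.951]]
ft_force: [0.1, -0.1, -0.7]
grip_width: 0.0724
gripper_force: 0.0
```

>>> jog_arm(
  targets=[
    [0, 0, 3, 0, 0, 0],
    [0, 0, 6, 0, 0, 0],
    [0, 0, 8, 0, 0, 0],
    [0, 0, 9, 0, 0, 0],
    [0, 0, 9, 0, 0, 0],
    [0, 0, 9, 0, 0, 0],
  ],
)

```text
time_s: 16.45
position: [0.4412, 0.349, 0.017]
tool_rot: [[-0.202, 0.977, -0.063], [0.929, 0.212, 0.302], [0.309, 0.002, -0.951]]
ft_force: [-0.8, -0.7, 0.3]
grip_width: 0.0727
gripper_force: 0.0
```

```bash
python3 e.py; python3 -c "
from h import *
pick((.4395,.3515),102.2,back=0)"; python3 g.py wrist board1
```

```text
16.45 [0.4412 0.349  0.017 ] 102.26 F [-0.8 -0.7  0.3] M [-0.18 -0.07 -0.03] q [17.9 35.9 93.8 23.4 50.7 -9.3] 0.07272759116139513
row [-0.08, -0.12, 1.13] [0.11, 0.02, 0.06] n>= 0.3
row [0.0, 0.0, 0.0] [0.0, 0.0, 0.0] n>= 0.0
wrist board1 0.61 [298. 323.] 38651 z 0.0115 (array([438.1, 355.9]), 121.2, 50.6, -77.7)
```

View pics/last_wrist.png

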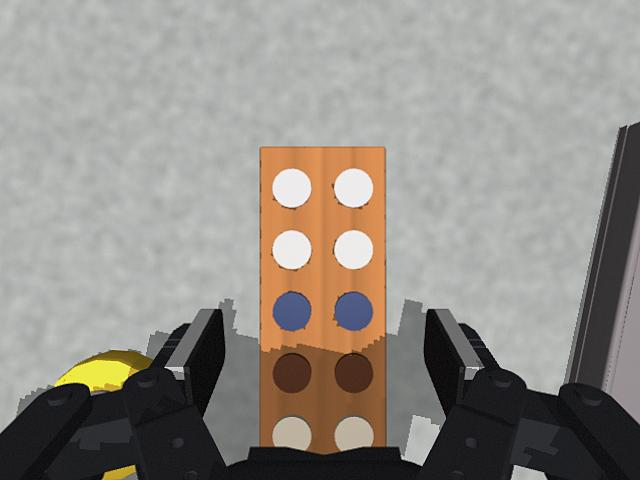

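>>> jog_arm(
  targets=[
    [0, 0, 0.8, 0, 0, 0],
    [0, 0, 1.1, 0, 0, 0],
    [0, 0, 1.1, 0, 0, 0],
    [0, 0, 1.1, 0, 0, 0],
  ],
)

```text
time_s: 16.88
position: [0.4394, 0.3519, 0.006]
tool_rot: [[-0.201, 0.977, -0.065], [0.93, 0.211, 0.302], [0.308, 0.001, -0.951]]
ft_force: [0.3, -0.1, -0.6]
grip_width: 0.0725
gripper_force: 0.0
```

>>> jog_arm(
  targets=[
    [0, 0, 0, 0, 0, 0],
    [0, 0, 0, 0, 0, 0],
    [0, 0, 0, 0, 0, 0],
    [0, 0, 0, 0, 0, 0],
    [0, 0, 0, 0, 0, 0],
    [0, 0, 0, 0, 0, 0],
  ],
  hand=0,
  newtons=80,
)

```text
time_s: 17.38
position: [0.4397, 0.3518, 0.0069]
tool_rot: [[-0.202, 0.977, -0.064], [0.93, 0.212, 0.302], [0.309, 0.002, -0.951]]
ft_force: [-2.2, -4.4, 9.7]
grip_width: 0.0462
gripper_force: 80.2
```

>>> jog_arm(
  targets=[
    [0, 0, -2, 0, 0, 0],
    [0, 0, -5, 0, 0, 0],
    [0, 0, -9, 0, 0, 0],
    [0, 0, -13, 0, 0, 0],
    [0, 0, -16, 0, 0, 0],
    [0, 0, -16, 0, 0, 0],
    [0, 0, -16, 0, 0, 0],
    [0, 0, -16, 0, 0, 0],
  ],
)

```text
time_s: 18.05
position: [0.4492, 0.3036, 0.1573]
tool_rot: [[-0.201, 0.977, -0.066], [0.93, 0.211, 0.301], [0.308, -0.001, -0.951]]
ft_force: [-0.3, 0.4, -0.5]
grip_width: 0.0462
gripper_force: 82.1
```

```bash
cat > k.py <<'E'
from h import *
import sys
# held board plane in tool frame
im,C=shot("wrist","held"); o=env.observe(); p=np.array(o["position"]);R=np.array(o["tool_rot"])
for r in env.regions_of("wrist","board1"):
    m=r["pixels"]&(im["depth"]>0); P=(C[m]-p)@R
    P=P[(np.linalg.norm(P,axis=1)<.11)]
    if len(P)<2000: continue
    A=np.c_[P[:,0],P[:,1],np.ones(len(P))]; w=np.ones(len(P),bool)
    for _ in range(4):
        c=np.linalg.lstsq(A[w],P[w,2],rcond=None)[0]; w=abs(A@c-P[:,2])<.003
    n=np.array([c[0],c[1],-1]);n/=np.linalg.norm(n); nw=R@n
    print("score",round(r["score"],2),"top plane at tcp z_tool",c[2].round(4),"pitch deg(dz/dx)",np.degrees(np.arctan(c[0])).round(1),"roll",np.degrees(np.arctan(c[1])).round(1),"x range",np.percentile(P[w,0],[.5,99.5]).round(3),"normal world",nw.round(3))
E
python3 e.py; python3 k.py
```

```text
18.05 [0.4492 0.3036 0.1573] 102.18 F [-0.3  0.4 -0.5] M [-0.19 -0.01 -0.01] q [12.8 23.4 87.4 19.1 70.1 -6.1] 0.04620463266440356
score 0.75 top plane at tcp z_tool -0.0054 pitch deg(dz/dx) 18.1 roll 0.1 x range [-0.042  0.063] normal world [0.004 0.004 1.   ]
```

```bash
cat >> h.py <<'E'
def place(y,Ot=(-.0027,0,.006),tilt=-25,xO=-.006,zO=.0577,up=.11):
    S=down(SY,tilt); Z=Ro.from_euler("z",SY,degrees=True).as_matrix()
    t=SO+Z@np.array([xO,y,zO])-S@np.array(Ot); print("tcp",t.round(4))
    plan((t+[0,0,up],S),(t+[0,0,.02],S),(t,S))
E
python3 -c "
from h import *
place(.157)"
```

```text
tcp [0.5985 0.2053 0.062 ]
row [-11.69, 12.53, -5.43] [6.04, -31.58, 99.94] n>= 14.7
row [3.8, 0.0, 8.16] [0.0, 0.0, 0.0] n>= 2.2
row [0.85, 0.0, 1.81] [0.0, 0.0, 0.0] n>= 0.5
```

>>> jog_arm(
  targets=[
    [-11.7, 12.5, -5.4, 6, -31.6, 99.9],
    [-11.7, 12.5, -5.4, 6, -31.6, 99.9],
    [-11.7, 12.5, -5.4, 6, -31.6, 99.9],
    [-11.7, 12.5, -5.4, 6, -31.6, 99.9],
    [-11.7, 12.5, -5.4, 6, -31.6, 99.9],
    [-11.7, 12.5, -5.4, 6, -31.6, 99.9],
    [-11.7, 12.5, -5.4, 6, -31.6, 99.9],
    [-11.7, 12.5, -5.4, 6, -31.6, 99.9],
  ],
)

```text
time_s: 18.82
position: [0.5988, 0.2052, 0.1717]
tool_rot: [[0.652, 0.733, -0.196], [0.752, -0.659, 0.037], [-0.102, -0.171, -0.98]]
ft_force: [-0.8, 0.3, -0.0]
grip_width: 0.0458
gripper_force: 82.2
```

>>> jog_arm(
  targets=[
    [0, 0, 0, 0, 0, 0],
    [0, 0, 0, 0, 0, 0],
  ],
)

```text
time_s: 18.98
position: [0.5988, 0.2055, 0.1719]
tool_rot: [[0.645, 0.74, -0.193], [0.758, -0.651, 0.039], [-0.097, -0.171, -0.98]]
ft_force: [-0.1, -0.5, -0.5]
grip_width: 0.046
gripper_force: 82.3
```

```bash
python3 e.py;python3 k.py; python3 -c "
from h import *
place(.157)"
```

```text
18.9833 [0.5988 0.2055 0.1719] 49.62 F [-0.1 -0.5 -0.5] M [-0.01 -0.15  0.  ] q [ 6.8 37.4 57.4  3.5 96.  47.7] 0.04596440092839021
score 0.95 top plane at tcp z_tool -0.0043 pitch deg(dz/dx) 18.1 roll 0.2 x range [-0.042  0.062] normal world [0.386 0.197 0.901]
tcp [0.5985 0.2053 0.062 ]
row [0.01, -0.01, 0.08] [2.79, -14.51, 45.59] n>= 6.7
row [3.8, 0.0, 8.16] [0.0, 0.0, 0.0] n>= 2.2
row [0.85, 0.0, 1.81] [0.0, 0.0, 0.0] n>= 0.5
```

>>> jog_arm(
  targets=[
    [0, 0, 0, 2.8, -14.5, 45.6],
    [0, 0, 0, 2.8, -14.5, 45.6],
    [0, 0, 0, 2.8, -14.5, 45.6],
    [0, 0, 0, 2.8, -14.5, 45.6],
    [0, 0, 0, 2.8, -14.5, 45.6],
    [0, 0, 0, 2.8, -14.5, 45.6],
    [0, 0, 0, 2.8, -14.5, 45.6],
    [0, 0, 0, 2.8, -14.5, 45.6],
  ],
)

```text
time_s: 19.75
position: [0.5992, 0.2047, 0.1726]
tool_rot: [[0.904, 0.063, -0.423], [0.057, -0.998, -0.028], [-0.424, 0.001, -0.906]]
ft_force: [0.9, -0.6, -1.8]
grip_width: 0.046
gripper_force: 82.3
```

>>> jog_arm(
  targets=[
    [1.9, 0, 4, 0, 0, 0],
    [2.8, 0, 6, 0, 0, 0],
    [3.8, 0, 8.2, 0, 0, 0],
    [3.8, 0, 8.2, 0, 0, 0],
    [3.8, 0, 8.2, 0, 0, 0],
    [3.8, 0, 8.2, 0, 0, 0],
    [3.8, 0, 8.2, 0, 0, 0],
  ],
)

```text
time_s: 20.33
position: [0.5996, 0.205, 0.0853]
tool_rot: [[0.906, 0.066, -0.418], [0.059, -0.998, -0.028], [-0.418, 0.0, -0.908]]
ft_force: [-0.6, -0.1, -0.0]
grip_width: 0.0458
gripper_force: 82.3
```

```bash
python3 e.py;python3 k.py; python3 -c "
from h import *
place(.157,up=.02)"; cp pics/held.png pics/held1.png
```

```text
20.3333 [0.5996 0.205  0.0853] 3.75 F [-0.6 -0.1 -0. ] M [ 0.01 -0.25 -0.04] q [  7.5  48.6  52.    1.6 104.1  93.8] 0.04582189456364762
score 0.95 top plane at tcp z_tool -0.0049 pitch deg(dz/dx) 18.0 roll 0.1 x range [-0.043  0.062] normal world [0.678 0.042 0.734]
tcp [0.5985 0.2053 0.062 ]
row [0.04, -0.03, 0.29] [-0.04, -0.2, -0.17] n>= 0.1
row [0.0, 0.0, 0.0] [0.0, 0.0, 0.0] n>= 0.0
row [0.85, 0.0, 1.81] [0.0, 0.0, 0.0] n>= 0.5
```

View pics/held1.png

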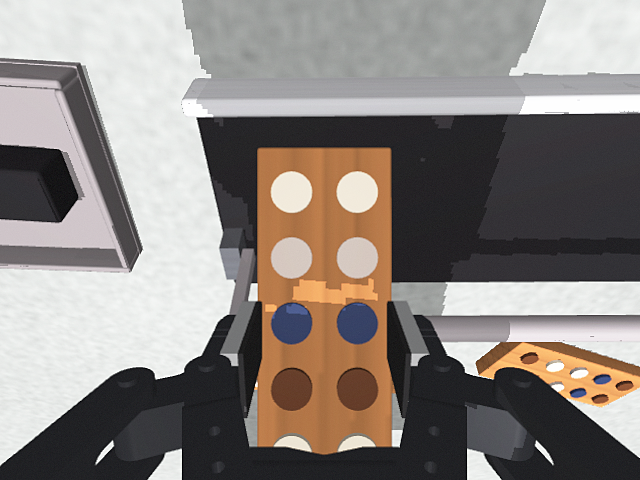

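>>> jog_arm(
  targets=[
    [0.4, 0, 0.9, 0, 0, 0],
    [0.7, 0, 1.6, 0, 0, 0],
    [0.9, 0, 2.0, 0, 0, 0],
    [0.9, 0, 2.1, 0, 0, 0],
    [0.9, 0, 2.1, 0, 0, 0],
    [0.9, 0, 2.1, 0, 0, 0],
  ],
)

```text
time_s: 20.93
position: [0.5981, 0.2048, 0.0602]
tool_rot: [[0.905, 0.064, -0.421], [0.058, -0.998, -0.028], [-0.422, 0.001, -0.906]]
ft_force: [-0.3, -0.4, -0.8]
grip_width: 0.0459
gripper_force: 82.3
```

```bash
python3 e.py; python3 -c "
from h import *
place(.157,up=.02)"
```

```text
20.9333 [0.5981 0.2048 0.0602] 3.67 F [-0.3 -0.4 -0.8] M [ 0.05 -0.3   0.01] q [  7.5  50.   53.5   1.6 101.4  93.8] 0.04585942063977261
tcp [0.5985 0.2053 0.062 ]
row [-0.88, -0.04, -1.99] [-0.03, -0.02, -0.21] n>= 0.5
row [0.0, 0.0, 0.0] [0.0, 0.0, 0.0] n>= 0.0
row [0.85, 0.0, 1.81] [0.0, 0.0, 0.0] n>= 0.5
```

>>> jog_arm(
  targets=[
    [0.12, 0, 0.25, 0, 0, 0],
    [0.12, 0, 0.25, 0, 0, 0],
    [0.12, 0, 0.25, 0, 0, 0],
  ],
)

```text
time_s: 21.18
position: [0.5984, 0.2049, 0.0589]
tool_rot: [[0.905, 0.065, -0.42], [0.058, -0.998, -0.028], [-0.421, 0.001, -0.907]]
ft_force: [-1.0, -0.8, 6.8]
grip_width: 0.0466
gripper_force: 83.4
```

>>> jog_arm(
  targets=[
    [0, 0, 0, 0, 0, 0],
    [0, 0, 0, 0, 0, 0],
    [0, 0, 0, 0, 0, 0],
    [0, 0, 0, 0, 0, 0],
    [0, 0, 0, 0, 0, 0],
  ],
  hand=0.78,
)

```text
time_s: 21.6
position: [0.5981, 0.2049, 0.0574]
tool_rot: [[0.905, 0.064, -0.421], [0.058, -0.998, -0.028], [-0.422, 0.001, -0.906]]
ft_force: [-0.4, -0.0, 0.5]
grip_width: 0.067
gripper_force: 0.0
```

>>> jog_arm(
  targets=[
    [0, 0, -2, 0, 0, 0],
    [0, 0, -5, 0, 0, 0],
    [0, 0, -9, 0, 0, 0],
    [0, 0, -13, 0, 0, 0],
    [0, 0, -15, 0, 0, 0],
    [0, 0, -15, 0, 0, 0],
    [0, 0, -15, 0, 0, 0],
    [0, 0, -15, 0, 0, 0],
  ],
)

```text
time_s: 22.27
position: [0.6608, 0.2091, 0.1919]
tool_rot: [[0.903, 0.065, -0.424], [0.058, -0.998, -0.029], [-0.425, 0.001, -0.905]]
ft_force: [0.6, -0.1, -1.4]
grip_width: 0.0673
gripper_force: 0.0
```

```bash
cat > m.py <<'E'
from h import *
import sys
# every board: centre & attitude, in stand frame
Z=Ro.from_euler("z",SY,degrees=True).as_matrix()
for cam in sys.argv[1].split(","):
    im,C=shot(cam,"chk_"+cam)
    for r in env.regions_of(cam,"board1"):
        m=r["pixels"]&(im["depth"]>0); P=C[m]
        if len(P)<60 or r["score"]<.3: continue
        c=np.median(P,0);w=np.ones(len(P),bool)
        for _ in range(4):
            q=P[w].mean(0); n=np.linalg.svd(P[w]-q,full_matrices=False)[2][2]; w=abs((P-q)@n)<.005
        n*=np.sign(n[2]); q=P[w].mean(0); B=(P[w]-q)
        e1=np.cross([0,0,1.],n) if n[2]<.98 else np.array([1.,0,0]); e1/=np.linalg.norm(e1); e2=np.cross(n,e1)
        (cc,(a,b),an)=cv2.minAreaRect((np.c_[B@e1,B@e2]*1000).astype(np.float32))
        o=q+e1*cc[0]/1000+e2*cc[1]/1000
        print(cam,round(r["score"],2),"world top",o.round(4),"stand underside",(Z.T@(o-.012*n-SO)).round(4),"tilt",np.degrees(np.arccos(n[2])).round(1),"size",round(a),round(b),"ang",round(an,1),"n",(Z.T@n).round(2))
E
python3 e.py; python3 m.py side,scene; python3 f.py
```

```text
22.2667 [0.6608 0.2091 0.1919] 3.67 F [ 0.6 -0.1 -1.4] M [ 0.03 -0.25  0.  ] q [  7.3  52.6  25.9   1.8 126.6  94.3] 0.06726017442657423
side 0.86 world top [0.4269 0.1971 0.0122] stand underside [-0.1728  0.1606  0.0002] tilt 0.1 size 50 134 ang 1.1 n [-0.  0.  1.]
side 0.85 world top [0.4369 0.0051 0.0124] stand underside [-0.1757 -0.0318  0.0004] tilt 0.7 size 134 51 ang 69.4 n [-0.01  0.01  1.  ]
side 0.58 world top [0.6003 0.2071 0.0631] stand underside [-0.0072  0.1582  0.0542] tilt 42.3 size 134 54 ang 86.9 n [0.67 0.04 0.74]
side 0.47 world top [ 0.4741 -0.3288  0.0125] stand underside [-0.1612 -0.3679  0.0005] tilt 2.7 size 48 36 ang 20.6 n [-0.02  0.04  1.  ]
scene 0.97 world top [0.4322 0.1955 0.012 ] stand underside [-0.1677  0.1587 -0.    ] tilt 0.5 size 53 133 ang 0.4 n [ 0.   -0.01  1.  ]
scene 0.79 world top [0.4423 0.0035 0.0118] stand underside [-0.1707 -0.0337 -0.0002] tilt 0.5 size 130 54 ang 69.8 n [0.01 0.   1.  ]
scene 0.74 world top [0.6027 0.2044 0.0623] stand underside [-0.0051  0.1553  0.0535] tilt 43.0 size 135 59 ang 88.1 n [0.68 0.05 0.73]
scene 0.62 world top [ 0.4878 -0.382   0.0128] stand underside [-0.1514 -0.4213  0.0008] tilt 0.3 size 52 132 ang 15.2 n [ 0.   -0.01  1.  ]
-0.1 67 [ 0.5899 -0.0987  0.0728] 0.07716632967894843
0.1 102 [0.5751 0.1012 0.0729] 0.07721503341742919
```

```bash
python3 -c "
from h import *
pick((.4295,.1967),90.6,back=.14)"
```

```text
row [-18.93, 4.06, 14.79] [-5.4, 34.38, -88.46] n>= 13.3
row [-0.0, -0.0, 14.0] [0.0, 0.0, 0.0] n>= 3.4
```

```bash
cat >> h.py <<'E'
from scipy.spatial.transform import Slerp
_plan=plan
def plan(*wps):
    o=env.observe(); p,R=np.array(o["position"]),np.array(o["tool_rot"]); out=[]
    for q,S in wps:
        q=np.array(q); n=max(np.linalg.norm(q-p)*100/4.17,Ro.from_matrix(R.T@S).magnitude()*57.3/7.16); k=int(np.ceil(n/7))
        sl=Slerp([0,1],Ro.from_matrix([R,S]))
        for i in range(1,k+1): out.append((p+(q-p)*i/k,sl(i/k).as_matrix()))
        p,R=q,S
    _plan(*out)
E
python3 -c "
from h import *
pick((.4295,.1967),90.6,back=.14)"
```

```text
row [-9.47, 2.03, 7.39] [-2.7, 17.19, -44.23] n>= 6.6
row [-9.65, -6.1, 4.25] [-2.7, 17.19, -44.23] n>= 6.6
row [-0.0, -0.0, 14.0] [-0.0, 0.0, -0.0] n>= 3.4
```

>>> jog_arm(
  targets=[
    [-9.5, 2.0, 7.4, -2.7, 17.2, -44.2],
    [-9.5, 2.0, 7.4, -2.7, 17.2, -44.2],
    [-9.5, 2.0, 7.4, -2.7, 17.2, -44.2],
    [-9.5, 2.0, 7.4, -2.7, 17.2, -44.2],
    [-9.5, 2.0, 7.4, -2.7, 17.2, -44.2],
    [-9.5, 2.0, 7.4, -2.7, 17.2, -44.2],
    [-9.5, 2.0, 7.4, -2.7, 17.2, -44.2],
    [-9.5, 2.0, 7.4, -2.7, 17.2, -44.2],
  ],
  hand=0.85,
)

```text
time_s: 23.18
position: [0.5447, 0.1814, 0.1671]
tool_rot: [[0.669, 0.729, -0.148], [0.741, -0.669, 0.058], [-0.057, -0.148, -0.987]]
ft_force: [0.5, -0.3, -0.2]
grip_width: 0.0725
gripper_force: 0.0
```

>>> jog_arm(
  targets=[
    [-9.6, -6.1, 4.2, -2.7, 17.2, -44.2],
    [-9.6, -6.1, 4.2, -2.7, 17.2, -44.2],
    [-9.6, -6.1, 4.2, -2.7, 17.2, -44.2],
    [-9.6, -6.1, 4.2, -2.7, 17.2, -44.2],
    [-9.6, -6.1, 4.2, -2.7, 17.2, -44.2],
    [-9.6, -6.1, 4.2, -2.7, 17.2, -44.2],
    [-9.6, -6.1, 4.2, -2.7, 17.2, -44.2],
    [-9.6, -6.1, 4.2, -2.7, 17.2, -44.2],
  ],
)

```text
time_s: 23.85
position: [0.43, 0.1536, 0.1399]
tool_rot: [[-0.01, 1.0, -0.001], [0.951, 0.01, 0.31], [0.31, 0.002, -0.951]]
ft_force: [-0.5, -0.5, 0.3]
grip_width: 0.0723
gripper_force: 0.0
```

>>> jog_arm(
  targets=[
    [0, 0, 4, 0, 0, 0],
    [0, 0, 8, 0, 0, 0],
    [0, 0, 11, 0, 0, 0],
    [0, 0, 12, 0, 0, 0],
    [0, 0, 12, 0, 0, 0],
    [0, 0, 12, 0, 0, 0],
    [0, 0, 12, 0, 0, 0],
  ],
)

```text
time_s: 24.43
position: [0.4309, 0.1912, 0.0267]
tool_rot: [[-0.009, 1.0, 0.0], [0.951, 0.008, 0.309], [0.309, 0.003, -0.951]]
ft_force: [0.2, -0.5, 0.0]
grip_width: 0.0724
gripper_force: 0.0
```

```bash
python3 e.py; python3 g.py wrist board1; python3 -c "
from h import *
pick((.4295,.1967),90.6,back=0)"
```

```text
24.4333 [0.4309 0.1912 0.0267] 90.54 F [ 0.2 -0.5  0. ] M [-0.16  0.   -0.02] q [ -0.8  29.5 107.3  25.3  46.3 -19.4] 0.07244534913150052
wrist board1 0.84 [297. 320.] 36271 z 0.0112 (array([428.2, 196.9]), 128.9, 50.8, -89.4)
wrist board1 0.62 [270. 600.] 18953 z 0.0089 (array([548.5, 202.3]), 111.6, 33.3, -87.2)
row [-0.11, -0.15, 2.16] [0.25, 0.0, -0.04] n>= 0.5
```

>>> jog_arm(
  targets=[
    [-0.1, -0.1, 1.4, 0, 0, 0],
    [-0.1, -0.1, 2.1, 0, 0, 0],
    [-0.1, -0.1, 2.1, 0, 0, 0],
    [-0.1, -0.1, 2.1, 0, 0, 0],
    [-0.1, -0.1, 2.1, 0, 0, 0],
  ],
)

```text
time_s: 24.95
position: [0.4296, 0.1967, 0.006]
tool_rot: [[-0.009, 1.0, -0.001], [0.951, 0.009, 0.309], [0.309, 0.002, -0.951]]
ft_force: [-0.2, 0.2, -0.4]
grip_width: 0.0727
gripper_force: 0.0
```

>>> jog_arm(
  targets=[
    [0, 0, 0, 0, 0, 0],
    [0, 0, 0, 0, 0, 0],
    [0, 0, 0, 0, 0, 0],
    [0, 0, 0, 0, 0, 0],
    [0, 0, 0, 0, 0, 0],
    [0, 0, 0, 0, 0, 0],
  ],
  hand=0,
  newtons=80,
)

```text
time_s: 25.45
position: [0.4294, 0.1965, 0.0066]
tool_rot: [[-0.01, 1.0, -0.0], [0.951, 0.009, 0.309], [0.309, 0.003, -0.951]]
ft_force: [-3.6, -5.0, 14.3]
grip_width: 0.0463
gripper_force: 79.4
```

>>> jog_arm(
  targets=[
    [0, 0, -2, 0, 0, 0],
    [0, 0, -5, 0, 0, 0],
    [0, 0, -9, 0, 0, 0],
    [0, 0, -13, 0, 0, 0],
    [0, 0, -16, 0, 0, 0],
    [0, 0, -16, 0, 0, 0],
    [0, 0, -16, 0, 0, 0],
    [0, 0, -16, 0, 0, 0],
  ],
)

```text
time_s: 26.12
position: [0.4288, 0.1474, 0.157]
tool_rot: [[-0.009, 1.0, -0.003], [0.951, 0.009, 0.309], [0.309, 0.0, -0.951]]
ft_force: [-0.6, -0.3, -1.7]
grip_width: 0.0459
gripper_force: 82.3
```

```bash
python3 e.py; python3 k.py; python3 -c "
from h import *
place(.052,up=.11)"
```

```text
26.1167 [0.4288 0.1474 0.157 ] 90.53 F [-0.6 -0.3 -1.7] M [-0.22  0.04 -0.01] q [ -6.7  15.9  99.8  19.3  67.8 -15.2] 0.04588046217156444
score 0.61 top plane at tcp z_tool -0.0052 pitch deg(dz/dx) 18.1 roll 0.1 x range [-0.042  0.062] normal world [0.003 0.002 1.   ]
tcp [0.6056 0.1005 0.062 ]
row [-2.08, 8.82, -1.51] [2.65, -17.15, 44.1] n>= 6.6
row [4.15, 7.88, -2.25] [2.65, -17.15, 44.1] n>= 6.6
row [3.8, 0.0, 8.16] [-0.0, -0.0, -0.0] n>= 2.2
row [0.85, 0.0, 1.81] [0.0, 0.0, 0.0] n>= 0.5
```

>>> jog_arm(
  targets=[
    [-2.1, 8.8, -1.5, 2.6, -17.1, 44.1],
    [-2.1, 8.8, -1.5, 2.6, -17.1, 44.1],
    [-2.1, 8.8, -1.5, 2.6, -17.1, 44.1],
    [-2.1, 8.8, -1.5, 2.6, -17.1, 44.1],
    [-2.1, 8.8, -1.5, 2.6, -17.1, 44.1],
    [-2.1, 8.8, -1.5, 2.6, -17.1, 44.1],
    [-2.1, 8.8, -1.5, 2.6, -17.1, 44.1],
    [-2.1, 8.8, -1.5, 2.6, -17.1, 44.1],
  ],
)

```text
time_s: 26.88
position: [0.5176, 0.1244, 0.1639]
tool_rot: [[0.672, 0.725, -0.151], [0.738, -0.672, 0.057], [-0.06, -0.15, -0.987]]
ft_force: [-0.5, 0.4, -1.5]
grip_width: 0.0463
gripper_force: 82.5
```

>>> jog_arm(
  targets=[
    [4.1, 7.9, -2.2, 2.6, -17.1, 44.1],
    [4.1, 7.9, -2.2, 2.6, -17.1, 44.1],
    [4.1, 7.9, -2.2, 2.6, -17.1, 44.1],
    [4.1, 7.9, -2.2, 2.6, -17.1, 44.1],
    [4.1, 7.9, -2.2, 2.6, -17.1, 44.1],
    [4.1, 7.9, -2.2, 2.6, -17.1, 44.1],
    [4.1, 7.9, -2.2, 2.6, -17.1, 44.1],
    [4.1, 7.9, -2.2, 2.6, -17.1, 44.1],
  ],
)

```text
time_s: 27.55
position: [0.6059, 0.0995, 0.1711]
tool_rot: [[0.905, 0.068, -0.42], [0.062, -0.998, -0.028], [-0.421, -0.001, -0.907]]
ft_force: [1.4, 0.1, -1.6]
grip_width: 0.046
gripper_force: 82.8
```

>>> jog_arm(
  targets=[
    [1.9, 0, 4, 0, 0, 0],
    [2.8, 0, 6, 0, 0, 0],
    [3.8, 0, 8.2, 0, 0, 0],
    [3.8, 0, 8.2, 0, 0, 0],
    [3.8, 0, 8.2, 0, 0, 0],
    [3.8, 0, 8.2, 0, 0, 0],
    [3.8, 0, 8.2, 0, 0, 0],
  ],
)

```text
time_s: 28.13
position: [0.6068, 0.0995, 0.0848]
tool_rot: [[0.908, 0.069, -0.413], [0.063, -0.998, -0.029], [-0.414, 0.0, -0.91]]
ft_force: [0.0, 0.3, -0.7]
grip_width: 0.0459
gripper_force: 82.8
```

```bash
python3 e.py;python3 k.py; python3 -c "
from h import *
place(.052,up=.02,zO=.0537)"
```

```text
28.1333 [0.6068 0.0995 0.0848] 3.94 F [ 0.   0.3 -0.7] M [ 0.01 -0.28 -0.03] q [ -0.9  46.9  55.8  -2.  101.6  85.2] 0.04593689417414844
score 0.79 top plane at tcp z_tool 0.0191 pitch deg(dz/dx) 17.8 roll 2.0 x range [-0.035  0.061] normal world [0.674 0.013 0.739]
score 0.6 top plane at tcp z_tool -0.0046 pitch deg(dz/dx) 18.0 roll 0.1 x range [-0.043  0.062] normal world [0.675 0.045 0.737]
tcp [0.6056 0.1005 0.058 ]
row [0.18, -0.12, 0.62] [0.03, -0.47, 0.0] n>= 0.2
row [0.85, 0.0, 1.81] [0.0, 0.0, -0.0] n>= 0.5
```

Held identically; lower, release, retreat.

>>> jog_arm(
  targets=[
    [0.4, -0.1, 0.9, 0, -0.4, 0],
    [0.7, -0.1, 1.6, 0, -0.4, 0],
    [0.9, -0.1, 2.1, 0, -0.4, 0],
    [1.0, -0.1, 2.4, 0, -0.4, 0],
    [1.0, -0.1, 2.4, 0, -0.4, 0],
    [1.0, -0.1, 2.4, 0, -0.4, 0],
  ],
)

```text
time_s: 28.73
position: [0.6052, 0.1004, 0.0588]
tool_rot: [[0.904, 0.068, -0.422], [0.061, -0.998, -0.029], [-0.423, 0.001, -0.906]]
ft_force: [-0.6, 0.3, 14.9]
grip_width: 0.0458
gripper_force: 84.5
```

>>> jog_arm(
  targets=[
    [0, 0, 0, 0, 0, 0],
    [0, 0, 0, 0, 0, 0],
    [0, 0, 0, 0, 0, 0],
    [0, 0, 0, 0, 0, 0],
    [0, 0, 0, 0, 0, 0],
  ],
  hand=0.78,
)

```text
time_s: 29.15
position: [0.605, 0.1003, 0.0566]
tool_rot: [[0.903, 0.068, -0.424], [0.061, -0.998, -0.029], [-0.425, 0.0, -0.905]]
ft_force: [-0.7, -0.4, 0.2]
grip_width: 0.0665
gripper_force: 0.0
```

>>> jog_arm(
  targets=[
    [0, 0, -2, 0, 0, 0],
    [0, 0, -5, 0, 0, 0],
    [0, 0, -9, 0, 0, 0],
    [0, 0, -13, 0, 0, 0],
    [0, 0, -15, 0, 0, 0],
    [0, 0, -15, 0, 0, 0],
    [0, 0, -15, 0, 0, 0],
    [0, 0, -15, 0, 0, 0],
  ],
)

```text
time_s: 29.82
position: [0.6679, 0.1047, 0.1911]
tool_rot: [[0.902, 0.068, -0.426], [0.061, -0.998, -0.029], [-0.427, 0.0, -0.904]]
ft_force: [-0.8, -0.2, -0.6]
grip_width: 0.0669
gripper_force: 0.0
```

```bash
python3 e.py; python3 m.py side,scene; python3 -c "
from h import *
pick((.4395,.0045),69,back=.14)"
```

```text
29.8167 [0.6679 0.1047 0.1911] 3.87 F [-0.8 -0.2 -0.6] M [ 0.08 -0.19  0.05] q [ -0.4  50.5  30.7  -2.2 124.   84.9] 0.06693003640030198
side 0.9 world top [0.5996 0.2067 0.0639] stand underside [-0.0079  0.1578  0.055 ] tilt 42.2 size 131 54 ang 87.4 n [0.67 0.05 0.74]
side 0.88 world top [0.6056 0.1017 0.0644] stand underside [-0.0092  0.0526  0.0556] tilt 42.8 size 130 55 ang 86.9 n [0.68 0.05 0.73]
side 0.7 world top [0.437  0.005  0.0126] stand underside [-0.1757 -0.0319  0.0006] tilt 0.6 size 137 51 ang 69.9 n [-0.01  0.01  1.  ]
side 0.55 world top [ 0.486  -0.3817  0.0129] stand underside [-0.1533 -0.421   0.0009] tilt 0.3 size 51 132 ang 13.2 n [0.01 0.   1.  ]
scene 0.75 world top [0.6018 0.2035 0.063 ] stand underside [-0.0059  0.1554  0.0542] tilt 42.2 size 56 134 ang 1.6 n [ 0.67 -0.03  0.74]
scene 0.63 world top [0.4424 0.0044 0.0117] stand underside [-0.1705 -0.0327 -0.0003] tilt 0.8 size 132 54 ang 70.3 n [ 0.01 -0.01  1.  ]
scene 0.57 world top [ 0.4878 -0.3833  0.0129] stand underside [-0.1517 -0.4226  0.0009] tilt 1.0 size 53 131 ang 14.9 n [ 0.02 -0.01  1.  ]
row [-10.32, 6.19, 7.78] [-2.08, 19.19, -33.21] n>= 5.4
row [-13.79, -1.29, 3.67] [-2.08, 19.19, -33.21] n>= 5.4
row [0.0, -0.0, 14.0] [0.0, -0.0, -0.0] n>= 3.4
```

>>> jog_arm(
  targets=[
    [-10.3, 6.2, 7.8, -2.1, 19.2, -33.2],
    [-10.3, 6.2, 7.8, -2.1, 19.2, -33.2],
    [-10.3, 6.2, 7.8, -2.1, 19.2, -33.2],
    [-10.3, 6.2, 7.8, -2.1, 19.2, -33.2],
    [-10.3, 6.2, 7.8, -2.1, 19.2, -33.2],
    [-10.3, 6.2, 7.8, -2.1, 19.2, -33.2],
    [-10.3, 6.2, 7.8, -2.1, 19.2, -33.2],
    [-10.3, 6.2, 7.8, -2.1, 19.2, -33.2],
  ],
  hand=0.85,
)

```text
time_s: 30.68
position: [0.5464, 0.034, 0.1662]
tool_rot: [[0.801, 0.588, -0.115], [0.596, -0.802, 0.051], [-0.062, -0.109, -0.992]]
ft_force: [0.5, 0.3, 0.7]
grip_width: 0.0724
gripper_force: 0.0
```

>>> jog_arm(
  targets=[
    [-13.8, -1.3, 3.7, -2.1, 19.2, -33.2],
    [-13.8, -1.3, 3.7, -2.1, 19.2, -33.2],
    [-13.8, -1.3, 3.7, -2.1, 19.2, -33.2],
    [-13.8, -1.3, 3.7, -2.1, 19.2, -33.2],
    [-13.8, -1.3, 3.7, -2.1, 19.2, -33.2],
    [-13.8, -1.3, 3.7, -2.1, 19.2, -33.2],
    [-13.8, -1.3, 3.7, -2.1, 19.2, -33.2],
    [-13.8, -1.3, 3.7, -2.1, 19.2, -33.2],
  ],
)

```text
time_s: 31.35
position: [0.425, -0.0367, 0.1388]
tool_rot: [[0.346, 0.932, 0.112], [0.886, -0.363, 0.287], [0.308, -0.0, -0.951]]
ft_force: [0.4, 0.4, 0.3]
grip_width: 0.0727
gripper_force: 0.0
```

>>> jog_arm(
  targets=[
    [0, 0, 4, 0, 0, 0],
    [0, 0, 8, 0, 0, 0],
    [0, 0, 11, 0, 0, 0],
    [0, 0, 12, 0, 0, 0],
    [0, 0, 12, 0, 0, 0],
    [0, 0, 12, 0, 0, 0],
    [0, 0, 12, 0, 0, 0],
  ],
)

```text
time_s: 31.93
position: [0.439, -0.0014, 0.0255]
tool_rot: [[0.341, 0.933, 0.114], [0.888, -0.359, 0.287], [0.309, 0.003, -0.951]]
ft_force: [-0.0, -0.6, 0.3]
grip_width: 0.0724
gripper_force: 0.0
```

```bash
python3 e.py; python3 g.py wrist board1; python3 -c "
from h import *
pick((.4397,.0047),69.5,back=0)"
```

```text
31.9333 [ 0.439  -0.0014  0.0255] 69.02 F [-0.  -0.6  0.3] M [-0.14  0.1  -0.06] q [-26.8  27.9 111.8  25.8  45.  -25. ] 0.07237522323574128
wrist board1 0.88 [296. 322.] 36634 z 0.0113 (array([438.4,   5. ]), 127.8, 50.6, 69.8)
row [-0.01, -0.16, 2.08] [0.41, -0.0, -0.45] n>= 0.5
```

>>> jog_arm(
  targets=[
    [0, -0.2, 1.4, 0, 0, -0.5],
    [0, -0.2, 2.0, 0, 0, -0.5],
    [0, -0.2, 2.0, 0, 0, -0.5],
    [0, -0.2, 2.0, 0, 0, -0.5],
    [0, -0.2, 2.0, 0, 0, -0.5],
  ],
)

```text
time_s: 32.45
position: [0.4388, 0.0048, 0.0063]
tool_rot: [[0.332, 0.936, 0.114], [0.891, -0.351, 0.288], [0.309, 0.006, -0.951]]
ft_force: [-0.4, 0.6, 0.4]
grip_width: 0.0724
gripper_force: 0.0
```

>>> jog_arm(
  targets=[
    [0, 0, 0, 0, 0, 0],
    [0, 0, 0, 0, 0, 0],
    [0, 0, 0, 0, 0, 0],
    [0, 0, 0, 0, 0, 0],
    [0, 0, 0, 0, 0, 0],
    [0, 0, 0, 0, 0, 0],
  ],
  hand=0,
  newtons=80,
)

```text
time_s: 32.95
position: [0.4386, 0.0047, 0.0069]
tool_rot: [[0.332, 0.936, 0.114], [0.891, -0.351, 0.288], [0.309, 0.007, -0.951]]
ft_force: [-5.4, -5.2, 17.4]
grip_width: 0.0463
gripper_force: 79.0
```

>>> jog_arm(
  targets=[
    [0, 0, -2, 0, 0, 0],
    [0, 0, -5, 0, 0, 0],
    [0, 0, -9, 0, 0, 0],
    [0, 0, -13, 0, 0, 0],
    [0, 0, -16, 0, 0, 0],
    [0, 0, -16, 0, 0, 0],
    [0, 0, -16, 0, 0, 0],
    [0, 0, -16, 0, 0, 0],
  ],
)

```text
time_s: 33.62
position: [0.4199, -0.0407, 0.1573]
tool_rot: [[0.333, 0.936, 0.112], [0.891, -0.351, 0.289], [0.31, 0.004, -0.951]]
ft_force: [-0.6, -0.2, -1.5]
grip_width: 0.0463
gripper_force: 82.1
```

```bash
python3 e.py; python3 k.py; python3 -c "
from h import *
place(-.052,up=.11)"
```

```text
33.6167 [ 0.4199 -0.0407  0.1573] 69.52 F [-0.6 -0.2 -1.5] M [-0.15  0.08  0.06] q [-33.1  13.3 103.6  19.1  68.1 -20.6] 0.046289056242726105
score 0.55 top plane at tcp z_tool -0.005 pitch deg(dz/dx) 18.1 roll 0.3 x range [-0.043  0.061] normal world [0.003 0.001 1.   ]
tcp [ 0.6127 -0.0032  0.062 ]
row [5.1, 8.38, 0.89] [2.09, -19.13, 33.44] n>= 5.4
row [8.75, 4.17, -1.75] [2.09, -19.13, 33.44] n>= 5.4
row [3.8, 0.0, 8.16] [0.0, 0.0, 0.0] n>= 2.2
row [0.85, 0.0, 1.81] [0.0, 0.0, 0.0] n>= 0.5
```

>>> jog_arm(
  targets=[
    [5.1, 8.4, 0.9, 2.1, -19.1, 33.4],
    [5.1, 8.4, 0.9, 2.1, -19.1, 33.4],
    [5.1, 8.4, 0.9, 2.1, -19.1, 33.4],
    [5.1, 8.4, 0.9, 2.1, -19.1, 33.4],
    [5.1, 8.4, 0.9, 2.1, -19.1, 33.4],
    [5.1, 8.4, 0.9, 2.1, -19.1, 33.4],
    [5.1, 8.4, 0.9, 2.1, -19.1, 33.4],
  ],
)

```text
time_s: 34.3
position: [0.5175, -0.0211, 0.1639]
tool_rot: [[0.797, 0.593, -0.116], [0.601, -0.798, 0.051], [-0.062, -0.11, -0.992]]
ft_force: [-0.1, 0.4, -1.5]
grip_width: 0.0455
gripper_force: 82.2
```

>>> jog_arm(
  targets=[
    [8.7, 4.2, -1.7, 2.1, -19.1, 33.4],
    [8.7, 4.2, -1.7, 2.1, -19.1, 33.4],
    [8.7, 4.2, -1.7, 2.1, -19.1, 33.4],
    [8.7, 4.2, -1.7, 2.1, -19.1, 33.4],
    [8.7, 4.2, -1.7, 2.1, -19.1, 33.4],
    [8.7, 4.2, -1.7, 2.1, -19.1, 33.4],
    [8.7, 4.2, -1.7, 2.1, -19.1, 33.4],
    [8.7, 4.2, -1.7, 2.1, -19.1, 33.4],
  ],
)

```text
time_s: 34.97
position: [0.613, -0.0045, 0.1716]
tool_rot: [[0.905, 0.073, -0.419], [0.067, -0.997, -0.028], [-0.42, -0.003, -0.907]]
ft_force: [0.1, -0.4, -1.1]
grip_width: 0.0459
gripper_force: 82.6
```

>>> jog_arm(
  targets=[
    [1.9, 0, 4, 0, 0, 0],
    [2.8, 0, 6, 0, 0, 0],
    [3.8, 0, 8.2, 0, 0, 0],
    [3.8, 0, 8.2, 0, 0, 0],
    [3.8, 0, 8.2, 0, 0, 0],
    [3.8, 0, 8.2, 0, 0, 0],
    [3.8, 0, 8.2, 0, 0, 0],
  ],
)

```text
time_s: 35.55
position: [0.6139, -0.0046, 0.0846]
tool_rot: [[0.907, 0.07, -0.415], [0.063, -0.998, -0.03], [-0.416, 0.001, -0.909]]
ft_force: [0.6, 0.1, 0.1]
grip_width: 0.0462
gripper_force: 82.6
```

```bash
python3 e.py;python3 k.py; python3 -c "
from h import *
place(-.052,up=.02,zO=.0537)"
```

```text
35.55 [ 0.6139 -0.0046  0.0846] 3.97 F [0.6 0.1 0.1] M [-0.01 -0.23  0.04] q [ -9.1  46.9  55.9  -5.6 101.1  77. ] 0.04617639322866368
score 0.68 top plane at tcp z_tool -0.0044 pitch deg(dz/dx) 18.0 roll 0.3 x range [-0.043  0.062] normal world [0.677 0.042 0.735]
score 0.57 top plane at tcp z_tool 0.0178 pitch deg(dz/dx) 18.2 roll 1.2 x range [-0.036  0.061] normal world [0.68  0.028 0.733]
tcp [ 0.6127 -0.0032  0.058 ]
row [0.17, -0.14, 0.59] [0.09, -0.34, 0.04] n>= 0.2
row [0.85, 0.0, 1.81] [-0.0, 0.0, 0.0] n>= 0.5
```

>>> jog_arm(
  targets=[
    [0.4, -0.1, 0.9, 0, -0.4, 0],
    [0.7, -0.1, 1.6, 0, -0.4, 0],
    [0.9, -0.1, 2.1, 0, -0.4, 0],
    [1.0, -0.1, 2.3, 0, -0.4, 0],
    [1.0, -0.1, 2.3, 0, -0.4, 0],
    [1.0, -0.1, 2.3, 0, -0.4, 0],
  ],
)

```text
time_s: 36.15
position: [0.6125, -0.0034, 0.0594]
tool_rot: [[0.902, 0.069, -0.425], [0.062, -0.998, -0.031], [-0.426, 0.001, -0.905]]
ft_force: [-2.3, 1.2, 15.1]
grip_width: 0.0462
gripper_force: 84.4
```

>>> jog_arm(
  targets=[
    [0, 0, 0, 0, 0, 0],
    [0, 0, 0, 0, 0, 0],
    [0, 0, 0, 0, 0, 0],
    [0, 0, 0, 0, 0, 0],
    [0, 0, 0, 0, 0, 0],
  ],
  hand=0.78,
)

```text
time_s: 36.57
position: [0.6124, -0.0035, 0.0571]
tool_rot: [[0.902, 0.069, -0.426], [0.062, -0.998, -0.03], [-0.427, 0.001, -0.904]]
ft_force: [0.1, -0.6, -0.1]
grip_width: 0.0664
gripper_force: 0.0
```

>>> jog_arm(
  targets=[
    [0, 0, -2, 0, 0, 0],
    [0, 0, -5, 0, 0, 0],
    [0, 0, -9, 0, 0, 0],
    [0, 0, -13, 0, 0, 0],
    [0, 0, -15, 0, 0, 0],
    [0, 0, -15, 0, 0, 0],
    [0, 0, -15, 0, 0, 0],
    [0, 0, -15, 0, 0, 0],
  ],
)

```text
time_s: 37.23
position: [0.6757, 0.001, 0.1915]
tool_rot: [[0.901, 0.069, -0.428], [0.062, -0.998, -0.03], [-0.429, 0.0, -0.903]]
ft_force: [0.5, -0.2, -0.6]
grip_width: 0.0669
gripper_force: 0.0
```

```bash
python3 e.py; python3 m.py side,scene; python3 -c "
from h import *
pick((.487,-.382),105,back=.14)
print()
pick((.487,-.382),105-180,back=.14)"
```

```text
37.2333 [0.6757 0.001  0.1915] 3.95 F [ 0.5 -0.2 -0.6] M [ 0.03 -0.17  0.01] q [ -8.   50.5  30.6  -6.1 123.7  75.8] 0.06685731715125401
side 0.92 world top [ 0.6121 -0.0019  0.0655] stand underside [-0.0097 -0.0513  0.0567] tilt 42.9 size 128 56 ang 85.8 n [0.68 0.05 0.73]
side 0.92 world top [0.6055 0.1023 0.0644] stand underside [-0.0092  0.0533  0.0556] tilt 42.7 size 131 54 ang 88.0 n [0.68 0.04 0.74]
side 0.59 world top [ 0.4854 -0.3802  0.013 ] stand underside [-0.1541 -0.4195  0.001 ] tilt 1.8 size 50 136 ang 14.9 n [0.03 0.01 1.  ]
scene 0.83 world top [0.5968 0.0985 0.0761] stand underside [-0.0182  0.0506  0.0673] tilt 42.9 size 95 54 ang 89.9 n [0.68 0.01 0.73]
scene 0.69 world top [ 0.4892 -0.3823  0.0126] stand underside [-0.1502 -0.4217  0.0006] tilt 0.7 size 52 132 ang 14.4 n [ 0.01 -0.    1.  ]
scene 0.63 world top [ 0.618  -0.0036  0.0632] stand underside [-0.004  -0.0528  0.0545] tilt 43.1 size 133 55 ang 89.1 n [0.68 0.01 0.73]
row [-5.46, 13.72, 4.55] [-2.2, 10.44, -34.24] n>= 5.0
row [-12.87, 7.9, 3.25] [-2.2, 10.44, -34.24] n>= 5.0
row [-15.4, -0.92, 0.72] [-2.2, 10.44, -34.24] n>= 5.0
row [-0.0, 0.0, 14.0] [-0.0, -0.0, -0.0] n>= 3.4

row [-8.94, 16.33, 7.18] [2.59, 18.07, 40.21] n>= 6.2
row [2.11, 19.15, 5.2] [2.59, 18.07, 40.21] n>= 6.2
row [0.0, -0.0, 14.0] [0.0, 0.0, 0.0] n>= 3.4
```

>>> jog_arm(
  targets=[
    [-8.9, 16.3, 7.2, 2.6, 18.1, 40.2],
    [-8.9, 16.3, 7.2, 2.6, 18.1, 40.2],
    [-8.9, 16.3, 7.2, 2.6, 18.1, 40.2],
    [-8.9, 16.3, 7.2, 2.6, 18.1, 40.2],
    [-8.9, 16.3, 7.2, 2.6, 18.1, 40.2],
    [-8.9, 16.3, 7.2, 2.6, 18.1, 40.2],
    [-8.9, 16.3, 7.2, 2.6, 18.1, 40.2],
    [-8.9, 16.3, 7.2, 2.6, 18.1, 40.2],
  ],
  hand=0.85,
)

```text
time_s: 38.1
position: [0.5762, -0.169, 0.1665]
tool_rot: [[0.808, -0.574, -0.129], [-0.586, -0.807, -0.074], [-0.062, 0.135, -0.989]]
ft_force: [0.6, 0.0, 0.1]
grip_width: 0.0727
gripper_force: 0.0
```

>>> jog_arm(
  targets=[
    [2.1, 19.2, 5.2, 2.6, 18.1, 40.2],
    [2.1, 19.2, 5.2, 2.6, 18.1, 40.2],
    [2.1, 19.2, 5.2, 2.6, 18.1, 40.2],
    [2.1, 19.2, 5.2, 2.6, 18.1, 40.2],
    [2.1, 19.2, 5.2, 2.6, 18.1, 40.2],
    [2.1, 19.2, 5.2, 2.6, 18.1, 40.2],
    [2.1, 19.2, 5.2, 2.6, 18.1, 40.2],
    [2.1, 19.2, 5.2, 2.6, 18.1, 40.2],
  ],
)

```text
time_s: 38.77
position: [0.477, -0.3394, 0.1391]
tool_rot: [[0.251, -0.964, 0.082], [-0.917, -0.264, -0.297], [0.309, -0.001, -0.951]]
ft_force: [0.9, 0.1, 0.0]
grip_width: 0.0728
gripper_force: 0.0
```

```bash
python3 e.py; python3 g.py wrist board1; python3 -c "
from h import *
pick((.487,-.382),105-180,back=.02)"
```

```text
38.7667 [ 0.477  -0.3394  0.1391] -74.69 F [0.9 0.1 0. ] M [ 0.1   0.04 -0.  ] q [-42.9  25.3  87.6 -11.8  52.2 127.9] 0.07283111750112996
wrist board1 0.91 [219. 325.] 13799 z 0.0118 (array([ 486.4, -383.3]), 130.6, 50.7, -75.1)
row [-0.0, 0.24, 12.04] [-0.19, -0.02, 0.33] n>= 2.9
row [-0.0, 0.0, 2.0] [0.0, 0.0, 0.0] n>= 0.5
```

>>> jog_arm(
  targets=[
    [0, 0.1, 4, 0, 0, 0.3],
    [0, 0.1, 8, 0, 0, 0.3],
    [0, 0.1, 11, 0, 0, 0.3],
    [0, 0.1, 13, 0, 0, 0.3],
    [0, 0.1, 14, 0, 0, 0.3],
    [0, 0.1, 14, 0, 0, 0.3],
    [0, 0.1, 14, 0, 0, 0.3],
    [0, 0.1, 14, 0, 0, 0.3],
  ],
)

```text
time_s: 39.53
position: [0.4879, -0.3824, 0.0079]
tool_rot: [[0.242, -0.967, 0.085], [-0.919, -0.256, -0.3], [0.312, -0.005, -0.95]]
ft_force: [0.9, -0.8, -0.1]
grip_width: 0.0727
gripper_force: 0.0
```

>>> jog_arm(
  targets=[
    [0, 0, 0, 0, 0, 0],
    [0, 0, 0, 0, 0, 0],
    [0, 0, 0, 0, 0, 0],
    [0, 0, 0, 0, 0, 0],
    [0, 0, 0, 0, 0, 0],
    [0, 0, 0, 0, 0, 0],
  ],
  hand=0,
  newtons=80,
)

```text
time_s: 40.03
position: [0.4874, -0.3823, 0.0085]
tool_rot: [[0.241, -0.967, 0.085], [-0.919, -0.255, -0.301], [0.312, -0.006, -0.95]]
ft_force: [-2.5, 6.2, 12.7]
grip_width: 0.0448
gripper_force: 79.4
```

>>> jog_arm(
  targets=[
    [0, 0, -2, 0, 0, 0],
    [0, 0, -5, 0, 0, 0],
    [0, 0, -9, 0, 0, 0],
    [0, 0, -13, 0, 0, 0],
    [0, 0, -16, 0, 0, 0],
    [0, 0, -16, 0, 0, 0],
    [0, 0, -16, 0, 0, 0],
    [0, 0, -16, 0, 0, 0],
  ],
)

```text
time_s: 40.7
position: [0.4733, -0.3343, 0.1578]
tool_rot: [[0.241, -0.967, 0.082], [-0.92, -0.255, -0.298], [0.309, -0.004, -0.951]]
ft_force: [-0.3, -0.7, -1.6]
grip_width: 0.0447
gripper_force: 81.5
```

```bash
python3 e.py; python3 k.py; python3 -c "
from h import *
place(-.157,up=.11)"
```

```text
40.7 [ 0.4733 -0.3343  0.1578] -75.32 F [-0.3 -0.7 -1.6] M [0.15 0.03 0.01] q [-42.7  23.6  87.  -11.6  54.5 128.1] 0.04474224375381069
score 0.79 top plane at tcp z_tool -0.0041 pitch deg(dz/dx) 18.7 roll -0.4 x range [-0.043  0.063] normal world [ 0.006 -0.011  1.   ]
tcp [ 0.6199 -0.108   0.062 ]
row [-8.42, -9.97, -3.49] [-2.56, -17.94, -40.32] n>= 6.2
row [-0.81, -13.25, -2.51] [-2.56, -17.94, -40.32] n>= 6.2
row [3.8, -0.0, 8.16] [-0.0, -0.0, -0.0] n>= 2.2
row [0.85, 0.0, 1.81] [0.0, 0.0, 0.0] n>= 0.5
```

>>> jog_arm(
  targets=[
    [-8.4, -10, -3.5, -2.6, -17.9, -40.3],
    [-8.4, -10, -3.5, -2.6, -17.9, -40.3],
    [-8.4, -10, -3.5, -2.6, -17.9, -40.3],
    [-8.4, -10, -3.5, -2.6, -17.9, -40.3],
    [-8.4, -10, -3.5, -2.6, -17.9, -40.3],
    [-8.4, -10, -3.5, -2.6, -17.9, -40.3],
    [-8.4, -10, -3.5, -2.6, -17.9, -40.3],
    [-8.4, -10, -3.5, -2.6, -17.9, -40.3],
  ],
)

```text
time_s: 41.47
position: [0.5473, -0.2218, 0.1645]
tool_rot: [[0.804, -0.58, -0.127], [-0.591, -0.803, -0.075], [-0.059, 0.136, -0.989]]
ft_force: [-0.1, 0.2, -1.7]
grip_width: 0.0449
gripper_force: 82.0
```

>>> jog_arm(
  targets=[
    [-0.8, -13.2, -2.5, -2.6, -17.9, -40.3],
    [-0.8, -13.2, -2.5, -2.6, -17.9, -40.3],
    [-0.8, -13.2, -2.5, -2.6, -17.9, -40.3],
    [-0.8, -13.2, -2.5, -2.6, -17.9, -40.3],
    [-0.8, -13.2, -2.5, -2.6, -17.9, -40.3],
    [-0.8, -13.2, -2.5, -2.6, -17.9, -40.3],
    [-0.8, -13.2, -2.5, -2.6, -17.9, -40.3],
    [-0.8, -13.2, -2.5, -2.6, -17.9, -40.3],
  ],
)

```text
time_s: 42.13
position: [0.6204, -0.1087, 0.1721]
tool_rot: [[0.905, 0.065, -0.42], [0.056, -0.998, -0.032], [-0.421, 0.005, -0.907]]
ft_force: [0.2, 0.5, -1.6]
grip_width: 0.0442
gripper_force: 82.3
```

>>> jog_arm(
  targets=[
    [1.9, 0, 4, 0, 0, 0],
    [2.8, 0, 6, 0, 0, 0],
    [3.8, 0, 8.2, 0, 0, 0],
    [3.8, 0, 8.2, 0, 0, 0],
    [3.8, 0, 8.2, 0, 0, 0],
    [3.8, 0, 8.2, 0, 0, 0],
    [3.8, 0, 8.2, 0, 0, 0],
  ],
)

```text
time_s: 42.72
position: [0.6211, -0.1094, 0.0852]
tool_rot: [[0.907, 0.067, -0.416], [0.058, -0.998, -0.033], [-0.417, 0.006, -0.909]]
ft_force: [0.2, -1.0, -0.4]
grip_width: 0.045
gripper_force: 82.4
```

```bash
python3 e.py;python3 k.py; python3 -c "
from h import *
place(-.157,up=.02,zO=.0547)"
```

```text
42.7167 [ 0.6211 -0.1094  0.0852] 3.66 F [ 0.2 -1.  -0.4] M [ 0.07 -0.28  0.08] q [-17.1  48.3  52.7  -9.  101.9  69.1] 0.045033903884839764
score 0.78 top plane at tcp z_tool -0.0034 pitch deg(dz/dx) 18.4 roll -0.3 x range [-0.043  0.063] normal world [0.68  0.055 0.731]
score 0.66 top plane at tcp z_tool 0.0185 pitch deg(dz/dx) 18.5 roll 1.8 x range [-0.036  0.059] normal world [0.684 0.02  0.729]
tcp [ 0.6199 -0.108   0.059 ]
row [0.15, -0.13, 0.55] [0.26, -0.29, -0.17] n>= 0.1
row [0.85, 0.0, 1.81] [0.0, 0.0, 0.0] n>= 0.5
```

>>> jog_arm(
  targets=[
    [0.4, -0.1, 0.9, 0.3, -0.3, 0],
    [0.7, -0.1, 1.6, 0.3, -0.3, 0],
    [0.9, -0.1, 2.0, 0.3, -0.3, 0],
    [1.0, -0.1, 2.2, 0.3, -0.3, 0],
    [1.0, -0.1, 2.2, 0.3, -0.3, 0],
    [1.0, -0.1, 2.2, 0.3, -0.3, 0],
  ],
)

```text
time_s: 43.32
position: [0.6199, -0.108, 0.0616]
tool_rot: [[0.903, 0.065, -0.425], [0.059, -0.998, -0.028], [-0.426, 0.0, -0.905]]
ft_force: [-2.7, 1.9, 19.9]
grip_width: 0.0445
gripper_force: 86.7
```

>>> jog_arm(
  targets=[
    [0, 0, 0, 0, 0, 0],
    [0, 0, 0, 0, 0, 0],
    [0, 0, 0, 0, 0, 0],
    [0, 0, 0, 0, 0, 0],
    [0, 0, 0, 0, 0, 0],
  ],
  hand=0.78,
)

```text
time_s: 43.73
position: [0.62, -0.1081, 0.0583]
tool_rot: [[0.903, 0.066, -0.425], [0.06, -0.998, -0.027], [-0.426, -0.001, -0.905]]
ft_force: [-0.4, -0.5, -0.1]
grip_width: 0.0663
gripper_force: 0.0
```

>>> jog_arm(
  targets=[
    [0, 0, -2, 0, 0, 0],
    [0, 0, -5, 0, 0, 0],
    [0, 0, -9, 0, 0, 0],
    [0, 0, -13, 0, 0, 0],
    [0, 0, -17, 0, 0, 0],
    [0, 0, -20, 0, 0, 0],
    [0, 0, -20, 0, 0, 0],
    [0, 0, -20, 0, 0, 0],
  ],
)

```text
time_s: 44.4
position: [0.7002, -0.102, 0.2365]
tool_rot: [[0.904, 0.066, -0.423], [0.06, -0.998, -0.028], [-0.424, -0.0, -0.906]]
ft_force: [0.1, -0.2, 0.0]
grip_width: 0.0669
gripper_force: 0.0
```

>>> jog_arm(
  targets=[
    [-6, 16, -6, 0, 0, 0],
    [-6, 16, -6, 0, 0, 0],
    [-6, 16, -6, 0, 0, 0],
    [-6, 16, -6, 0, 0, 0],
    [-6, 16, -6, 0, 0, 0],
    [-6, 16, -6, 0, 0, 0],
  ],
)

```text
time_s: 44.9
position: [0.6422, -0.2547, 0.2976]
tool_rot: [[0.912, 0.066, -0.404], [0.056, -0.998, -0.037], [-0.406, 0.011, -0.914]]
ft_force: [-0.4, -0.4, -0.1]
grip_width: 0.0667
gripper_force: 0.0
```

```bash
python3 e.py; python3 m.py side,scene; python3 g.py side,scene handle; python3 f.py
```

```text
44.9 [ 0.6422 -0.2547  0.2976] 3.49 F [-0.4 -0.4 -0.1] M [ 0.06 -0.18  0.04] q [-26.8  50.9  12.7 -17.9 135.7  48.8] 0.06674095542588533
side 0.91 world top [0.608  0.1019 0.0621] stand underside [-0.0067  0.0529  0.0533] tilt 42.7 size 137 56 ang 87.3 n [0.68 0.03 0.74]
side 0.68 world top [0.6009 0.207  0.0625] stand underside [-0.0065  0.158   0.0536] tilt 42.2 size 136 54 ang 87.6 n [0.67 0.04 0.74]
side 0.64 world top [0.608  0.0459 0.0149] stand underside [-0.0022 -0.003   0.0029] tilt 2.1 size 123 439 ang 4.5 n [-0.01  0.03  1.  ]
side 0.62 world top [ 0.613  -0.0007  0.0643] stand underside [-0.0087 -0.05    0.0555] tilt 42.9 size 132 56 ang 88.8 n [0.68 0.05 0.73]
side 0.57 world top [ 0.6178 -0.1264  0.0606] stand underside [-0.0123 -0.1728  0.0521] tilt 44.5 size 100 128 ang 16.4 n [ 0.67 -0.2   0.71]
scene 0.94 world top [0.6028 0.205  0.0627] stand underside [-0.0048  0.1555  0.0538] tilt 42.2 size 134 55 ang 86.6 n [0.67 0.08 0.74]
scene 0.66 world top [ 0.6592 -0.1868  0.2178] stand underside [ 0.0309 -0.2492  0.2131] tilt 67.0 size 78 430 ang 9.1 n [0.16 0.91 0.39]
scene 0.53 world top [ 0.65   -0.0015  0.0334] stand underside [ 0.0277 -0.0525  0.0251] tilt 45.9 size 51 44 ang 3.0 n [ 0.72 -0.02  0.7 ]
side handle 0.76 [418. 286.] 833 z 0.0252 (array([602.2, 379.9]), 91.8, 30.7, 89.7)
scene handle 0.86 [164. 411.] 280 z 0.0249 (array([605.4, 375.8]), 93.6, 31.7, -89.7)
scene handle 0.67 [383. 246.] 890 z 0.0677 (array([ 649. , -452.7]), 54.1, 29.5, 56.6)
scene handle 0.39 [289. 323.] 2323 z 0.0186 (array([620.3,  12.5]), 490.7, 113.7, -85.7)
-0.1 2390 [ 0.5846 -0.1046  0.3839] 0.519183726603441
0.1 822 [0.5948 0.1075 0.073 ] 0.47703597286525423
```

View pics/chk_side.png

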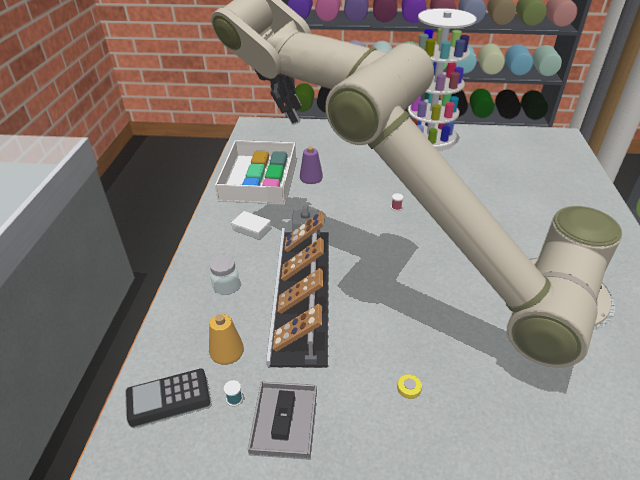

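```bash
python3 - <<'E'
from h import *
Z=Ro.from_euler("z",SY,degrees=True).as_matrix()
im,C=shot("side"); P=(C[im["depth"]>0]-SO)@Z
for y in (-.157,-.052,.052,.157):
    s=P[(abs(P[:,1]-y)<.035)&(abs(P[:,0])<.075)&(P[:,2]>.03)&(P[:,2]<.12)]
    w=np.ones(len(s),bool)
    for _ in range(5):
        q=s[w].mean(0); n=np.linalg.svd(s[w]-q,full_matrices=False)[2][2]; w=abs((s-q)@n)<.004
    n*=np.sign(n[2]); print(y,w.sum(),len(s),"c",q.round(4),"n",n.round(3),"y range",np.percentile(s[w,1],[1,99]).round(3),"x",np.percentile(s[w,0],[1,99]).round(3))
E
```

```text
-0.157 450 598 c [-0.0059 -0.1503  0.0705] n [0.677 0.049 0.735] y range [-0.179 -0.128] x [-0.048  0.039]
-0.052 538 698 c [-0.0076 -0.0465  0.0709] n [0.679 0.038 0.733] y range [-0.076 -0.024] x [-0.049  0.037]
0.052 647 826 c [-0.0071  0.0569  0.0701] n [0.679 0.027 0.734] y range [0.029 0.08 ] x [-0.049  0.037]
0.157 805 1012 c [-0.0069  0.1615  0.0703] n [0.666 0.027 0.745] y range [0.134 0.184] x [-0.049  0.038]
```

All four boards lean alike; the handle is in the tray and the rail is up.

```bash
python3 -c "
from rig import env
print(env.close_job())"
```

```text
the job is handed in; nothing more can be done
None
```

The job is handed in and I saw no verdict; my last camera check showed the rail up, all four boards leaning on it at about 42–43°, the handle flat in the tray and the other goods apparently undisturbed.

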